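# Load a brass mount bar into the leaf drill jig

### The job

Load the brass bar into the drill jig: lay it flat on the two rest rails and push it fully home, flush against both side pins and hard up to the end stop. Only then close the hinged leaf over it, pressing it down until the spring catch snaps and holds it shut. Leave the aluminium strip and everything else on the bench where it is.

Things in the scene. Friction and masses are not known exactly. Their poses are not given: they have to be found in the camera images.
- bar: The workpiece: a flat brass bar 130 x 50 x 12 mm, 0.5 to 0.75 kg, lying flat on the bench. Origin: centre of its underside; x along its 130 mm length, y across its 50 mm width, z up. It is the same either way round. Two scribed crosses mark the hole centres on its top.
- jig: The drill jig, screwed to the bench: green base plate 220 x 140 x 20 mm, steel on top, covering jig x -105 to 115, y -74 to 66. Origin: on the bench, right below the centre of a bar that is home; x points away from the robot to end stop and hinge, y to the side pins, z up. Home means: bar length along jig x (either way round), bar origin at jig (0, 0, 36 mm).
- rails (a point): Point midway between the tops of two steel rest rails, at jig (0, 0, 36 mm); axes as the jig's. The rails run across, along y from -29 to 27, at jig x = -38 and +38, each 14 mm wide, tops 16 mm above the base plate. In the 66 mm between them and outside them fingers can reach below the bar.
- side_pins (a point): Midway on the line that the bar's +y long edge touches when home, jig (0, 25, 36 mm). Two round dark side pins, 12 mm thick, stand at jig x = -48 and +48, y = 31, tops at z = 45 mm. A finger fits between them.
- end_stop (a point): The point on the face of the end stop that the middle of the bar's far end touches when home, jig (65, 0, 36 mm). The stop is a dark steel block, jig x 65 to 83, y -13 to 13, top at z = 46 mm.
- hinge (a point): Middle of the leaf's hinge axis, which runs along jig y through jig (95, 0, 57 mm), on the side away from the robot. Green hinge lugs stand at jig x 86 to 112, y = -55 and +55, to z = 67 mm, with a cross bar between them at x 109 to 115, z 43 to 57 mm.
- catch_post (a point): Where the brass spring ball of the catch sticks out of its dark post, jig (-85, -60, 63 mm). The post covers jig x -94 to -76, y -74 to -60, to z = 76 mm.
- leaf (a joint): Angle of the hinged leaf in rad: 0 shut and level, growing as it opens; stop at 1.12. It starts raised, leaning over the rails towards the robot: the rails are reached from the robot's side, the tool slanted in beneath it. Above about 0.5 rad it stays where left; lower it springs up again unless caught. The catch gives at 0.03 to 0.07 rad, at 6 to 12 N on the front cross bar, then holds it at 0.
- leaf_press (a point): Where to press: middle of the upper face of the leaf's front cross bar (24 mm wide), 180 mm from the hinge axis, 5 mm above the leaf's mid plane; swings with it, z square to the upper face. Leaf: 10 mm thick aluminium frame 96 mm wide with open windows, two bushes 7 mm proud at 55 and 135 mm from the hinge, red tab 48 mm wide at its front, to 217 mm. Shut, its underside is 4 mm above the bar.
- strip: Bystander: an aluminium strip 150 x 38 x 10 mm lying flat, silver-grey, not the workpiece. Origin: centre of its underside, x along its length.
- mallet: Bystander: wooden mallet lying on its side, 240 mm long: handle (22 mm thick) from 150 mm behind its origin along -x, head (90 mm across, 48 mm thick) from 42 to 90 mm ahead along +x. Origin: on the bench below it.
- tub: Bystander: white round tub with a blue lid, 120 mm across, 81 mm high. Origin: centre of its underside.
- jar: Bystander: glass jar with a white lid, 66 mm across, 100 mm high. Origin: centre of its underside.
- cup: Bystander: silver goblet, 80 mm across, 118 mm high. Origin: centre of its underside.
- rosette: Bystander: silver rosette ornament, about 65 mm across, 30 mm high. Origin: centre of its underside.
- brush: Bystander: a brush lying flat, under 30 mm high, about 200 mm long along its x. Origin: on the bench below it.
There are look-alikes about, which are no part of the job. Several things have the shape of the bar; the one meant has the colours described above.

How it is judged:
On the way:
1. the bar lies home on the rails, within 2 mm of touching both side pins and the end stop, while the leaf is still open (x of bar in the frame of jig between -0.002 and 0.002 m and y of bar in the frame of jig between -0.002 and 0.002 m and z of bar in the frame of jig between 0.034 and 0.038 m and angle between the x axis of bar and the x axis of jig, either way round below 0.025 rad and value of joint leaf above 0.5 rad), for 0.2 s.
At the end, for the whole second after the job is handed in: The brass bar lies flat and still on the rest rails, its origin within 2 mm of the home position against the side pins and the end stop and its length within 0.025 rad of the jig's, and the leaf is held shut by its catch (below 0.02 rad) (x of bar in the frame of jig between -0.002 and 0.002 m and y of bar in the frame of jig between -0.002 and 0.002 m and z of bar in the frame of jig between 0.034 and 0.038 m and angle between the x axis of bar and the x axis of jig, either way round below 0.025 rad and angle between bar's own z axis and vertical below 0.04 rad and value of joint leaf below 0.02 rad and linear speed of bar below 0.01 m/s); the robot touches nothing.
It fails at once if the strip, mallet, tub, jar, goblet, rosette or brush is shifted by more than 25 mm (distance of any of strip, mallet, tub, jar, cup, rosette, brush from where it was at the start of the episode above 0.025 m).
It also fails if it takes over 64 s, if anything falls off the work surface, if the arm or the gripper's body presses on something with over 40 N, if the wrist force passes 120 N, or if a joint passes its speed limit or range.

### The arm

A 6-joint arm with a two-finger parallel gripper is mounted at the origin on the work surface. World frame = base frame: x ahead of the robot, y to its left, z up, the work surface at z = 0. Lengths are in m, angles in rad, forces in N, time in s.
With the tool pointing down it reaches from about 0.3 to 0.775 m from the base axis. Payload 14.6 kg.
Tool frame: the origin (TCP) lies at the very end of the fingers, on their centre line; the grasp point (between the pads) lies 19 mm behind it; z points along the fingers, y is the line along which they close (so a half turn about z gives the same grasp; the last joint's range is limited). The gripper opens to 94 mm and grips with 3 to 60 N. Pads are 16 mm wide; open, the fingers measure 119 mm over their backs; the gripper's body (75 mm by 177 mm) begins 78 mm behind the grasp point.
Start: joints at [1.092, 0.3, 1.521, -0, 1.321, -0.067], TCP at [0.22, 0.504, 0.205] pointing down, gripper open.
Joint ranges: [-3.03, 3.03], [-0.79, 2.21], [0.23, 2.52], [-1.04, 4.18], [0, 3.07], [-2.55, 2.55]. Speed limits (rad/s): [2.22, 2.22, 2.57, 3.14, 3.14, 3.14].

### API

Orientations are given as [roll, pitch, yaw] about the fixed x, y, z axes, in that order (R = Rz(yaw) Ry(pitch) Rx(roll)).
In Python, from station import ctrl gives the robot as it stands. The module is installed in compiled form; this text tells all that it offers.
- The arm moves only by the tool step_arm, never from a script. Its argument "deltas" is a list of rows, each an object with "dp": the shift along the tool's x, y, z scaled (see below), a list of three; "twist": the turn about the tool's z scaled (see below). In form: [{"dp": [tx, ty, tz], "twist": twist}, ...]. A call has 1 to 12 rows; each row shifts and turns the commanded pose from where the row before left it, along the tool's axes as they then stand; what a row does not reach is not made up. The controller multiplies each number of a shift by 0.04 m and each number of a turn by 4 degrees. A row lasts 1/10 s, in which the tool goes at most 50 mm and 8.59 degrees, less where a joint would pass 70% of its speed; a pose out of reach is approached as far as the arm can. A call with a number of a shift or a turn outside -1 to 1 is refused whole. A call with a gripper value outside its range is refused whole. "gripper" is the opening, from -1 (shut) to 1 (fully open), set as the call begins (left out, the last holds). The fingers move at their own pace and stop on an object; "squeeze" is the grip in N (left out, the last holds). Time passes only in rows, so rows that do not move let the fingers close. It gives the time, the measured TCP pose, the force, the opening and the grip force at its end, in the units of the state.
- ctrl.get_obs(): the state, without advancing time (a new reading comes with each control period).
- ctrl.camera(name): name is "side" or "top"; returns (picture, depth): 420x560x3 uint8, red, green, blue; 420x560 float32, m along the optical axis (not along the pixel's ray), 0 where there is no reading.
- ctrl.get_calibration(name): a dict with "fx", "fy", "cx", "cy" (pixels), "world_to_cam" (4x4, takes a point from world to camera coordinates). Camera axes: x right, y down, z forward; pixel columns grow to the right and rows downward; lengths in m; the calibration is good to about 2 mm. A picture is of the moment at which its call begins. get_calibration takes no time and is no camera call.
- ctrl.hand_in(): hands the job in; it is judged then, once.
Trained networks look in the newest picture that a camera, given by its name, has taken for a name from the list of things; names that differ only in an ending like _2 or _b are one class to them, and where a whole thing is asked for, a point or a joint stands for the part that bears it (a point fixed in the world has none). Each returns a list of dicts, best first, with "conf" (0 to 1); they miss things now and then, are a little off and sometimes report something else, mostly with a low value. They report only what shows in the picture. A call takes as long as a camera call. They do not tell look-alikes from the thing itself.
- ctrl.spot_in(camera, label): "rect" ([left, top, right, bottom] as shares, 0 to 1, of the picture: columns of its width, rows of its height, round what is visible of it).
- ctrl.cut_out(camera, label): "pixels" (420x560 bool, what is visible of it) and "rect" ([left, top, right, bottom] as shares, 0 to 1, of the picture: columns of its width, rows of its height, round what is visible of it).
The state is a dict: "time_s": time; "qpos": joint angles; "joint_vel": joint speeds; "tau": joint torques, N m; "ee_pos": TCP position; "eef_rot": TCP orientation; "force": force on the tool from outside, world axes, zero at the start; "moment": the same for the moment, N m; "grip_width": finger opening in m; "grip_force": force on a finger pad.
Only numpy, scipy, OpenCV 4.12 (cv2) and the standard library are available. Lean on these libraries where they do the work, as an engineer would, in place of code of your own. Each camera call takes 0.05 s, during which the arm holds its last target. There are 200 camera calls.

## Working session

There is one attempt and no reset: what is moved stays moved. The work goes in short steps, Python scripts to look and compute and a tool call to move; the robot and the scene stay as the last step left them, time stands still between calls to the robot, and variables do not carry over. Pictures are saved under pics/ and viewed, at most 10 in all, crops included, and the job is handed in when it is done.

Besides the shell and the picture viewer there is one more tool, called after "Emit:" by a JSON object that holds its "api" and its "payload", one argument or row to a line. step_arm: Moves the arm, as the interface text tells. Its arguments: {"type":"object","properties":{"deltas":{"type":"array"},"gripper":{"type":"number"},"squeeze":{"type":"number"}},"required":["deltas"]}

```bash
mkdir -p pics
cat > h.py <<'E'
import numpy as np, cv2
from station import ctrl
def take(n):
    im,d=ctrl.camera(n); c=ctrl.get_calibration(n); return im,d,c
def world(d,c,mask=None):
    v,u=np.nonzero(mask) if mask is not None else np.indices(d.shape).reshape(2,-1)
    z=d[v,u]; k=z>0; u,v,z=u[k],v[k],z[k]
    P=np.c_[(u-c['cx'])/c['fx']*z,(v-c['cy'])/c['fy']*z,z,np.ones(len(z))]
    return (P@np.linalg.inv(c['world_to_cam']).T)[:,:3],u,v
def proj(p,c):
    q=c['world_to_cam']@np.append(p,1); return c['fx']*q[0]/q[2]+c['cx'],c['fy']*q[1]/q[2]+c['cy']
E
python3 - <<'E'
from h import *
ims=[]
for n in('top','side'):
    im,d,c=take(n); np.savez(f'{n}0.npz',im=im,d=d,**{k:c[k] for k in c})
    cv2.imwrite(f'pics/{n}0.png',im[:,:,::-1])
    print(n,c['fx'],np.linalg.inv(c['world_to_cam']).round(3).tolist())
    for l in('bar','jig','strip','leaf','mallet'):
        for r in ctrl.cut_out(n,l)[:5]:
            P,u,v=world(d,c,r['pixels'])
            print(l,round(r['conf'],2),(np.array(r['rect'])*[560,420,560,420]).astype(int),np.median(P,0).round(3),im[r['pixels']].mean(0).astype(int),r['pixels'].sum())
print(ctrl.get_obs())
E
```

```text
top 459.1014379714405 [[0.013, -0.988, 0.155, 0.293], [-1.0, -0.015, -0.008, -0.003], [0.01, -0.154, -0.988, 1.286], [0.0, 0.0, 0.0, 1.0]]
bar 0.92 [139 239 186 280] [0.357 0.312 0.011] [27 26 27] 884
bar 0.64 [ 71 257 121 297] [0.298 0.488 0.01 ] [23 22 23] 973
bar 0.61 [164 173 197 218] [0.533 0.271 0.011] [135 110  29] 751
bar 0.34 [256 128 309 210] [ 0.607 -0.009  0.022] [98 95 94] 3931
bar 0.31 [372 119 406 158] [ 0.692 -0.302  0.085] [78 77 77] 973
jig 0.81 [254 125 312 210] [ 0.607 -0.009  0.022] [98 95 94] 4002
strip 0.69 [365 194 389 246] [ 0.478 -0.281  0.009] [134 133 134] 727
leaf 0.76 [259 127 302 153] [ 0.64  -0.004  0.179] [95 80 80] 825
mallet 0.75 [436 198 486 286] [ 0.466 -0.513  0.03 ] [80 63 37] 1246
side 537.4767210935919 [[0.909, -0.315, 0.272, 0.065], [-0.416, -0.682, 0.601, -0.893], [-0.004, -0.66, -0.751, 1.207], [0.0, 0.0, 0.0, 1.0]]
bar 0.85 [247 149 282 178] [0.531 0.269 0.012] [176 146  81] 528
bar 0.77 [154 131 193 151] [0.295 0.486 0.013] [69 68 67] 502
bar 0.72 [195 154 224 186] [0.351 0.307 0.013] [63 62 62] 496
jig 0.86 [286 153 368 245] [ 0.609 -0.0
[... 299 characters left out ...]
 143] 1100
{'time_s': 0.6, 'qpos': array([ 1.09237971e+00,  2.99878495e-01,  1.52097502e+00,  2.66285692e-06,
        1.32066706e+00, -6.66105201e-02]), 'joint_vel': array([-5.01736504e-04,  4.74914616e-04, -3.05752783e-04, -1.53192469e-03,
       -8.21454570e-05, -1.94257481e-03]), 'tau': array([-4.86371991e-04, -5.31481504e+01, -3.52829218e+01,  7.08075240e-02,
        2.13383819e-02, -2.61084261e-05]), 'ee_pos': array([0.22015775, 0.50402534, 0.20546796]), 'eef_rot': array([3.14152056e+00, 2.22366340e-06, 2.72978590e+00]), 'force': array([ 0.72634006,  0.53492193, -0.05986486]), 'moment': array([ 0.00550366, -0.00284946, -0.01145285]), 'grip_force': 0.0, 'grip_width': 0.09368504561812764}
```

Run:
```python
import cv2,numpy as np
t=cv2.imread('pics/top0.png');s=cv2.imread('pics/side0.png')
o=np.vstack([t[100:320,50:500],s[80:350,130:580][:, :430] if 0 else cv2.copyMakeBorder(s[80:345,130:560],0,0,0,20,0)])
cv2.imwrite('pics/both.png',t); 
cv2.imwrite('pics/both2.png',s)
a=cv2.resize(t[105:225,240:340],(400,480),interpolation=2);b=cv2.resize(s[140:260,275:375],(400,480),interpolation=2)
cv2.imwrite('pics/jig.png',np.hstack([a,b]))
```

```text
(no output)
```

View pics/top0.png

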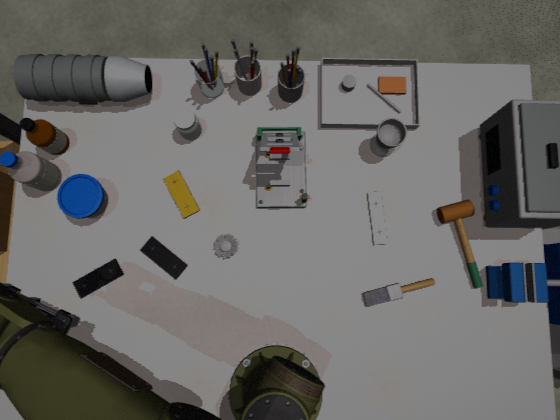

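View pics/side0.png

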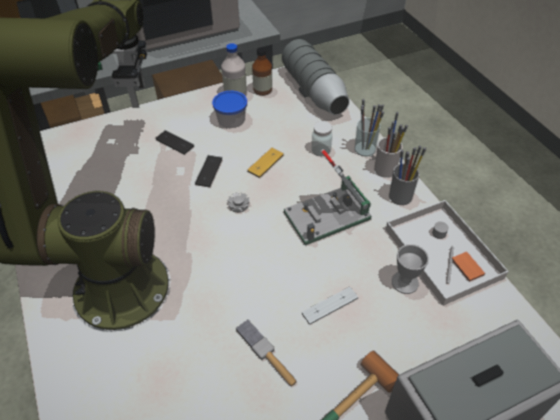

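View pics/jig.png

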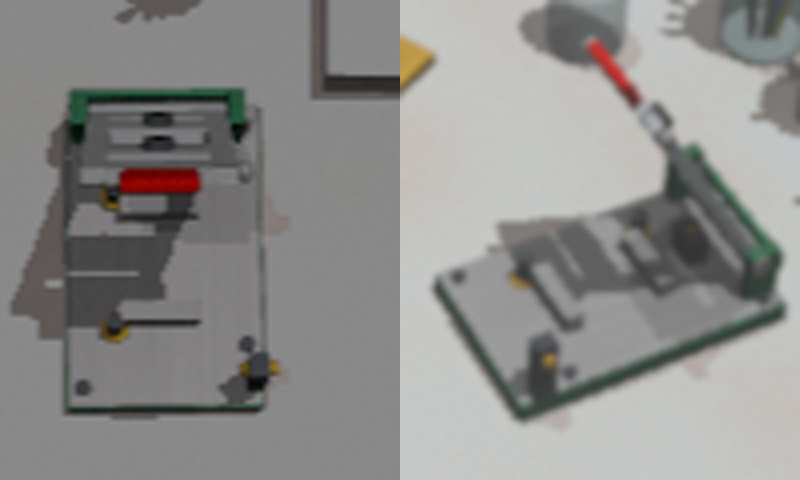

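Top view: yellow brass bar at (181,193), look-alikes: black bars at (163,257) and (98,278), and the silver strip at (378,217). Side view: brass bar at (266,162). The jig stands at about (281,168), its leaf raised with the red tab. I choose the brass bar and check it in a close crop while measuring.

Run:
```python
from h import *
crops=[]
for n,(x0,y0) in(('top',(150,160)),('side',(235,130))):
    f=np.load(n+'0.npz'); im,d=f['im'],f['d']; c=f
    crops.append(cv2.resize(im[y0:y0+65,x0:x0+65],(390,390),interpolation=cv2.INTER_CUBIC)[:,:,::-1])
    hsv=cv2.cvtColor(im,cv2.COLOR_RGB2HSV)
    m=cv2.inRange(hsv,(15,90,50),(35,255,255))>0
    M=np.zeros_like(m); M[y0:y0+65,x0:x0+65]=True; m&=M
    P,u,v=world(d,c,m); 
    k=P[:,2]>.008; print(n,'bar',k.sum(),'z',np.percentile(P[k,2],[5,50,95]).round(4),cv2.minAreaRect(P[k,:2].astype(np.float32)*1000))
    P,u,v=world(d,c)
    w=(abs(P[:,0]-.61)<.18)&(abs(P[:,1])<.13)
    k=w&(P[:,2]>.014)&(P[:,2]<.026)
    print('plate z',np.median(P[k,2]).round(4),cv2.minAreaRect(P[k,:2].astype(np.float32)*1000))
    # red tab, leaf points
    r=cv2.inRange(hsv,(0,170,60),(6,255,255))>0
    R=np.zeros_like(m);R[120:215,240:375]=True; Q,u,v=world(d,c,r&R)
    print('tab',len(Q),Q.min(0).round(3),Q.max(0).round(3),Q.mean(0).round(3))
    k=w&(P[:,2]>.03); Q=P[k]
    # side profile
    for a in np.arange(.03,.28,.02):
        s=Q[(Q[:,2]>=a)&(Q[:,2]<a+.02)]
        if len(s): print(round(a,2),len(s),np.percentile(s[:,0],[0,50,100]).round(3),np.percentile(s[:,1],[0,50,100]).round(3))
cv2.imwrite('pics/bar.png',np.hstack(crops))
```

```text
top bar 672 z [0.0085 0.0113 0.0156] ((535.5531616210938, 272.5723876953125), (129.9091796875, 49.011383056640625), 29.48413848876953)
plate z 0.0197 ((620.3975830078125, -34.980133056640625), (237.4947967529297, 189.77273559570312), 1.2163511514663696)
tab 116 [ 0.593 -0.026  0.225] [0.612 0.019 0.253] [ 0.601 -0.003  0.242]
0.03 300 [0.514 0.64  0.785] [-0.129 -0.005  0.058]
0.05 278 [0.514 0.708 0.723] [-0.085 -0.015  0.06 ]
0.07 93 [0.514 0.691 0.717] [-0.085 -0.037  0.056]
0.09 50 [0.666 0.684 0.69 ] [-0.05   0.001  0.044]
0.11 132 [0.663 0.671 0.685] [-0.049 -0.004  0.044]
0.13 25 [0.656 0.659 0.665] [-0.05  -0.035  0.043]
0.15 39 [0.644 0.646 0.653] [-0.05   0.013  0.044]
0.17 111 [0.631 0.639 0.648] [-0.051 -0.004  0.043]
0.19 60 [0.622 0.627 0.634] [-0.051 -0.003  0.042]
0.21 158 [0.604 0.612 0.623] [-0.057 -0.012  0.044]
0.23 111 [0.592 0.599 0.611] [-0.028 -0.002  0.019]
0.25 2 [0.597 0.597 0.598] [-0.011 -0.01  -0.009]
side bar 418 z [0.0091 0.0131 0.0178] ((530.76171875, 271.4196472167969), (131.75193786621094, 55.166202545166016), 29.369871139526367)
plate z 0.0213 ((642.7152099609375, -32.84941101074219), (293.271240234375, 194.53985595703125), 0.39994198083877563)
tab 20 [ 0.59  -0.023  0.244] [0.597 0.016 0.251] [ 0.593 -0.003  0.247]
0.03 449 [0.509 0.644 0.789] [-0.13 -0.01  0.06]
0.05 226 [0.511 0.702 0.719] [-0.087 -0.033  0.063]
0.07 59 [0.51  0.526 0.711] [-0.081 -0.068  0.045]
0.09 18 [0.667 0.676 0.684] [-0.052 -0.048  0.001]
0.11 35 [0.657 0.671 0.682] [-0.051 -0.031  0.023]
0.13 15 [0.646 0.655 0.662] [-0.053 -0.048  0.027]
0.15 19 [0.635 0.644 0.652] [-0.052 -0.05  -0.047]
0.17 38 [0.621 0.635 0.644] [-0.056 -0.046  0.009]
0.19 16 [0.61  0.624 0.635] [-0.051 -0.049  0.036]
0.21 62 [0.6   0.608 0.618] [-0.059 -0.043  0.044]
0.23 67 [0.588 0.595 0.608] [-0.03  -0.011  0.023]
0.25 4 [0.591 0.594 0.597] [-0.023 -0.009  0.011]
```

View pics/bar.png

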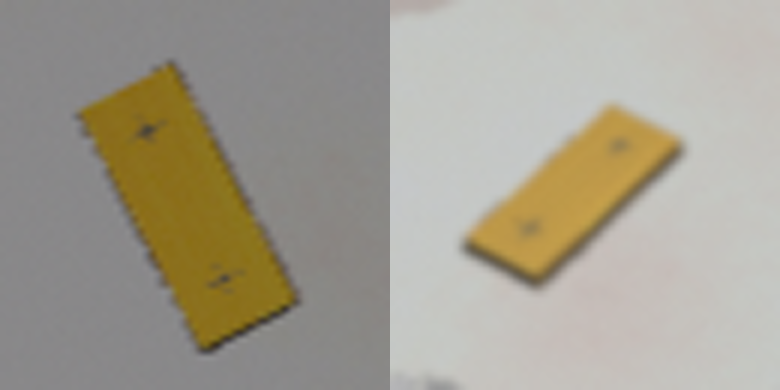

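The crop confirms the brass bar with two scribed crosses. Top view: hole marks at about (174,182) and (187,206). Its length lies at about +29° from world x. Next the jig frame.

Run:
```python
from h import *
from scipy.optimize import minimize
for n in('top','side'):
    f=np.load(n+'0.npz'); im,d=f['im'],f['d']; c=f
    P,u,v=world(d,c); print(n)
    zb=np.median(P[(abs(P[:,0]-.5)<.15)&(abs(P[:,1]-.12)<.03)&(P[:,2]<.015)][:,2]); print('bench',zb.round(4))
    w=(abs(P[:,0]-.61)<.15)&(abs(P[:,1]+.005)<.1)
    pl=P[w&(abs(P[:,2]-zb-.02)<.006)][:,:2]; be=P[w&(P[:,2]<zb+.006)][:,:2]
    def cost(q):
        a=q[2]; R=np.array([[np.cos(a),-np.sin(a)],[np.sin(a),np.cos(a)]])
        def ins(X):
            J=(X-q[:2])@R; 
            s=np.minimum(np.minimum(J[:,0]+.105,.115-J[:,0]),np.minimum(J[:,1]+.074,.066-J[:,1])); return 1/(1+np.exp(-s/.0015))
        return ins(be).sum()-ins(pl).sum()
    best=min((minimize(cost,[x0,y0,a0],method='Nelder-Mead',options=dict(initial_simplex=np.array([x0,y0,a0])+np.array([[0,0,0],[.008,0,0],[0,.008,0],[0,0,.03]]))) for x0 in(.605,.615) for y0 in(-.006,.0) for a0 in(-.02,.02)),key=lambda r:r.fun)
    print('jig',best.x.round(4),best.fun,len(pl)); q=best.x
    a=q[2];R=np.array([[np.cos(a),-np.sin(a)],[np.sin(a),np.cos(a)]])
    J=np.c_[(P[:,:2]-q[:2])@R,P[:,2]]
    L=J[w&(J[:,2]>.07)&(J[:,0]>-.05)&(abs(J[:,1])<.05)]
    k=np.polyfit(L[:,2],L[:,0],1); print('leaf x=%.3f*z+%.3f'%tuple(k),'angle from slope',np.arctan2(1,-k[0]).round(3),'hinge line x at .057',np.polyval(k,.057).round(3),'max z',L[:,2].max(),'minx',L[:,0].min())
    for nm,(lo,hi) in dict(post=((-.11,-.085,.05),(-.065,-.05,.09)),pinA=((-.06,.02,.038),(-.036,.045,.06)),railA=((-.05,-.03,.031),(-.028,.022,.042)),stop=((.06,-.02,.04),(.09,.02,.052))).items():
        X=J[np.all((J>lo)&(J<hi),1)]
        if len(X): print(nm,len(X),np.percentile(X,[5,50,95],axis=0).round(3).tolist())
```

```text
top
bench -0.0008
jig [ 0.6066 -0.0049  0.0198] -2350.26273344523 2482
leaf x=-0.571*z+0.133 angle from slope 1.052 hinge line x at .057 0.101 max z 0.252795569143341 minx -0.013903734965735515
post 59 [[-0.093, -0.078, 0.059], [-0.086, -0.067, 0.073], [-0.077, -0.057, 0.079]]
pinA 15 [[-0.054, 0.026, 0.041], [-0.048, 0.03, 0.043], [-0.042, 0.036, 0.047]]
railA 96 [[-0.045, -0.026, 0.032], [-0.038, -0.003, 0.036], [-0.032, 0.022, 0.039]]
side
bench 0.0015
jig [ 0.6039 -0.001   0.0251] -1939.0128178856367 2174
leaf x=-0.569*z+0.130 angle from slope 1.054 hinge line x at .057 0.098 max z 0.25230835632037285 minx -0.01512192535375256
post 69 [[-0.095, -0.081, 0.053], [-0.089, -0.074, 0.07], [-0.08, -0.065, 0.079]]
pinA 18 [[-0.055, 0.021, 0.039], [-0.05, 0.028, 0.044], [-0.042, 0.035, 0.05]]
railA 76 [[-0.046, -0.025, 0.032], [-0.039, -0.004, 0.036], [-0.032, 0.02, 0.04]]
stop 55 [[0.063, -0.016, 0.041], [0.072, -0.004, 0.046], [0.082, 0.009, 0.05]]
```

```bash
cat >> h.py <<'E'
JP=np.array([.606,-.004]); JA=.021
def jig(x,y):
    c,s=np.cos(JA),np.sin(JA); return JP+[c*x-s*y,s*x+c*y]
def tojig(p):
    c,s=np.cos(JA),np.sin(JA); return np.array([[c,s],[-s,c]])@(np.array(p)[:2]-JP)
def go(x,y,z,yawdeg):
    "print shift in tool units with present axes, and twist units"
    from scipy.spatial.transform import Rotation as R
    o=ctrl.get_obs(); r=R.from_euler('xyz',o['eef_rot'])
    yaw=np.degrees(o['eef_rot'][2]); dt=(yaw-yawdeg+180)%360-180
    print('pos',o['ee_pos'].round(4),'rpy',o['eef_rot'].round(4),'jig',tojig(o['ee_pos']).round(4),'t',o['time_s'])
    print('twist units',round(dt/4,3),'dp now',(r.inv().apply(np.array([x,y,z])-o['ee_pos'])/.04).round(3),'dp after twist',((r*R.from_euler('z',dt,degrees=True)).inv().apply(np.array([x,y,z])-o['ee_pos'])/.04).round(3))
E
python3 -c "
from h import *
go(.507,.256,.10,209.5)"
```

```text
pos [0.2202 0.504  0.2055] rpy [3.1415 0.     2.7298] jig [-0.3751  0.516 ] t 0.6
twist units -13.274 dp now [-9.053 -2.812  2.637] dp after twist [-3.188 -8.928  2.637]
```

Emit:
{"api": "step_arm", "payload": {
  "deltas": [
    {"dp": [0, 0, 0], "twist": -1},
    {"dp": [0, 0, 0], "twist": -1},
    {"dp": [0, 0, 0], "twist": -1},
    {"dp": [0, 0, 0], "twist": -1},
    {"dp": [0, 0, 0], "twist": -1},
    {"dp": [0, 0, 0], "twist": -1},
    {"dp": [0, 0, 0], "twist": -1},
    {"dp": [0, 0, 0], "twist": -1},
    {"dp": [0, 0, 0], "twist": -1},
    {"dp": [0, 0, 0], "twist": -1},
    {"dp": [0, 0, 0], "twist": -1},
    {"dp": [0, 0, 0], "twist": -1}
  ],
  "gripper": 1
}}

```text
time_s: 1.8
ee_pos: [0.2201, 0.504, 0.2055]
eef_rot: [3.142, 0.0, -2.713]
force: [0.2, 0.4, -0.4]
grip_width: 0.0941
grip_force: 0.0
```

Emit:
{"api": "step_arm", "payload": {
  "deltas": [
    {"dp": [0, 0, 0], "twist": -1},
    {"dp": [0, 0, 0], "twist": -0.3},
    {"dp": [0, 0, 0], "twist": 0},
    {"dp": [0, 0, 0], "twist": 0}
  ]
}}

```text
time_s: 2.2
ee_pos: [0.2202, 0.504, 0.2055]
eef_rot: [-3.142, -0.0, -2.626]
force: [0.7, 0.6, 0.2]
grip_width: 0.094
grip_force: 0.0
```

```bash
python3 -c "
from h import *
go(.507,.256,.10,209.5)"
```

```text
pos [0.2202 0.504  0.2055] rpy [-3.1416 -0.     -2.6264] jig [-0.3751  0.516 ] t 2.2
twist units 0.004 dp now [-3.186 -8.928  2.637] dp after twist [-3.188 -8.928  2.637]
```

Emit:
{"api": "step_arm", "payload": {
  "deltas": [
    {"dp": [-0.29, -0.81, 0.24], "twist": 0},
    {"dp": [-0.29, -0.81, 0.24], "twist": 0},
    {"dp": [-0.29, -0.81, 0.24], "twist": 0},
    {"dp": [-0.29, -0.81, 0.24], "twist": 0},
    {"dp": [-0.29, -0.81, 0.24], "twist": 0},
    {"dp": [-0.29, -0.81, 0.24], "twist": 0},
    {"dp": [-0.29, -0.81, 0.24], "twist": 0},
    {"dp": [-0.29, -0.81, 0.24], "twist": 0},
    {"dp": [-0.29, -0.81, 0.24], "twist": 0},
    {"dp": [-0.29, -0.81, 0.24], "twist": 0},
    {"dp": [-0.29, -0.81, 0.24], "twist": 0},
    {"dp": [0, 0, 0], "twist": 0}
  ]
}}

```text
time_s: 3.4
ee_pos: [0.5089, 0.2545, 0.0984]
eef_rot: [-3.141, -0.002, -2.629]
force: [-0.5, -0.1, -0.8]
grip_width: 0.0939
grip_force: 0.0
```

```bash
python3 -c "
from h import *
go(.507,.256,.0035,209.5)"
```

```text
pos [0.5089 0.2545 0.0984] rpy [-3.1414e+00 -1.6000e-03 -2.6295e+00] jig [-0.0916  0.2605] t 3.4
twist units -0.04 dp now [0.02  0.057 2.374] dp after twist [0.019 0.057 2.374]
```

Emit:
{"api": "step_arm", "payload": {
  "deltas": [
    {"dp": [0, 0, 0.5], "twist": 0},
    {"dp": [0, 0, 0.5], "twist": 0},
    {"dp": [0, 0, 0.5], "twist": 0},
    {"dp": [0, 0, 0.5], "twist": 0},
    {"dp": [0, 0, 0.25], "twist": 0},
    {"dp": [0, 0, 0], "twist": 0},
    {"dp": [0, 0, 0], "twist": 0},
    {"dp": [0, 0, 0], "twist": 0}
  ]
}}

```text
time_s: 4.2
ee_pos: [0.5077, 0.2575, 0.011]
eef_rot: [-3.141, 0.002, -2.625]
force: [0.4, 0.4, 0.5]
grip_width: 0.0938
grip_force: 0.0
```

```bash
python3 -c "
from h import *
go(.507,.256,.0035,209.5)"
```

```text
pos [0.5077 0.2575 0.011 ] rpy [-3.1414e+00  1.7000e-03 -2.6250e+00] jig [-0.0928  0.2635] t 4.2
twist units 0.025 dp now [ 0.033 -0.025  0.186] dp after twist [ 0.033 -0.025  0.186]
```

Emit:
{"api": "step_arm", "payload": {
  "deltas": [
    {"dp": [0, -0.02, 0.18], "twist": 0},
    {"dp": [0, 0, 0], "twist": 0},
    {"dp": [0, 0, 0], "twist": 0}
  ]
}}

```text
time_s: 4.5
ee_pos: [0.5075, 0.2564, 0.0025]
eef_rot: [3.142, -0.0, -2.625]
force: [0.0, -0.5, 1.3]
grip_width: 0.0942
grip_force: 0.0
```

Emit:
{"api": "step_arm", "payload": {
  "deltas": [
    {"dp": [0, 0, 0], "twist": 0},
    {"dp": [0, 0, 0], "twist": 0},
    {"dp": [0, 0, 0], "twist": 0},
    {"dp": [0, 0, 0], "twist": 0},
    {"dp": [0, 0, 0], "twist": 0},
    {"dp": [0, 0, 0], "twist": 0},
    {"dp": [0, 0, 0], "twist": 0},
    {"dp": [0, 0, 0], "twist": 0}
  ],
  "gripper": -1,
  "squeeze": 55
}}

```text
time_s: 5.3
ee_pos: [0.5074, 0.2566, 0.0026]
eef_rot: [3.141, -0.0, -2.625]
force: [-2.6, 2.4, 1.3]
grip_width: 0.0494
grip_force: 54.9
```

Emit:
{"api": "step_arm", "payload": {
  "deltas": [
    {"dp": [0, 0, -0.2], "twist": 0},
    {"dp": [0, 0, -0.6], "twist": 0},
    {"dp": [0, 0, -0.8], "twist": 0},
    {"dp": [0, 0, -0.8], "twist": 0},
    {"dp": [0, 0, -0.3], "twist": 0},
    {"dp": [0, 0, 0], "twist": 0},
    {"dp": [0, 0, 0], "twist": 0}
  ]
}}

```text
time_s: 6.0
ee_pos: [0.5069, 0.2561, 0.109]
eef_rot: [3.141, -0.002, -2.625]
force: [0.2, -0.4, -6.9]
grip_width: 0.0492
grip_force: 54.9
```

```bash
cat >> h.py <<'E'
def brass(n,box):
    im,d,c=take(n); hsv=cv2.cvtColor(im,cv2.COLOR_RGB2HSV)
    m=cv2.inRange(hsv,(15,90,40),(35,255,255))>0
    P,u,v=world(d,c,m); lo,hi=np.array(box).T
    P=P[np.all((P>lo)&(P<hi),1)]
    return P,im,d,c
E
python3 - <<'E'
from h import *
o=ctrl.get_obs();print(o['force'],o['moment'],o['grip_width'],o['grip_force'])
for n in('top','side'):
    P,im,d,c=brass(n,[(.4,.7),(.17,.4),(.05,.2)])
    cv2.imwrite(f'pics/{n}1.png',im[:,:,::-1])
    A=np.c_[P[:,:2]-o['ee_pos'][:2],np.ones(len(P))]; a=np.array([.87,.492])
    s=A[:,:2]@a
    for lo in np.arange(-.04,.11,.02):
        k=(s>lo)&(s<lo+.02)
        if k.sum()>5: print(n,round(lo,2),k.sum(),np.percentile(P[k,2],[20,50,90]).round(4))
go(.507,.256,.0035,181.2)
E
```

```text
[ 0.22586982 -0.35495631 -6.85053659] [-0.08963     0.27589668 -0.01777551] 0.04921529097777933 54.9361789226532
side -0.04 64 [0.1167 0.1193 0.1222]
side -0.02 63 [0.1166 0.1187 0.1219]
side 0.0 43 [0.1169 0.12   0.1551]
side 0.02 29 [0.1174 0.1188 0.1207]
side 0.04 24 [0.1149 0.1167 0.1206]
side 0.06 13 [0.1153 0.1172 0.1204]
side 0.08 8 [0.1122 0.1145 0.1186]
pos [0.5067 0.2561 0.1087] rpy [ 3.1413 -0.0032 -2.6249] jig [-0.0938  0.2621] t 6.1
twist units 7.101 dp now [-0.013 -0.006  2.63 ] dp after twist [-1.40e-02  1.00e-03  2.63e+00]
```

Emit:
{"api": "step_arm", "payload": {
  "deltas": [
    {"dp": [0, 0, 0], "twist": 0.9},
    {"dp": [0, 0, 0], "twist": 0.9},
    {"dp": [0, 0, 0], "twist": 0.9},
    {"dp": [0, 0, 0], "twist": 0.9},
    {"dp": [0, 0, 0], "twist": 0.9},
    {"dp": [0, 0, 0], "twist": 0.9},
    {"dp": [0, 0, 0], "twist": 0.9},
    {"dp": [0, 0, 0], "twist": 0.8},
    {"dp": [0, 0, 0], "twist": 0},
    {"dp": [0, 0, 0], "twist": 0}
  ]
}}

```text
time_s: 7.1
ee_pos: [0.5072, 0.2563, 0.1097]
eef_rot: [-3.141, -0.001, -3.119]
force: [0.0, 1.1, -7.1]
grip_width: 0.0489
grip_force: 54.9
```

Run:
```python
from h import *
o=ctrl.get_obs();print(o['force'],o['grip_width'],o['grip_force'])
for n in('top','side'):
    P,im,d,c=brass(n,[(.4,.7),(.17,.4),(.05,.2)])
    q=P-o['ee_pos']; print(n,len(P),np.percentile(q,[1,5,50,95,99],axis=0).round(4).tolist())
    if len(P)>40: print(cv2.minAreaRect(q[abs(q[:,2]-.01)<.012,:2].astype(np.float32)*1000))
p=jig(-.08,-.015); go(p[0],p[1],.1,181.2)
```

```text
[ 0.03092732  1.07145834 -7.13260077] 0.048919547957191487 54.93627190589905
top 95 [[0.0638, -0.0247, 0.0005], [0.0656, -0.024, 0.0018], [0.0845, -0.0157, 0.0061], [0.0983, -0.0053, 0.0096], [0.0992, -0.0027, 0.0102]]
((81.50599670410156, -13.80307674407959), (36.7120361328125, 20.95543670654297), 4.429108619689941)
side 357 [[-0.0331, -0.0352, 0.0009], [-0.0295, -0.0263, 0.0042], [0.04, -0.007, 0.0094], [0.0882, 0.017, 0.0149], [0.0924, 0.0233, 0.0351]]
((29.48178482055664, -1.0773334503173828), (127.5125961303711, 56.37373352050781), 2.2761056423187256)
pos [0.5074 0.2564 0.1101] rpy [-3.1413e+00 -7.0000e-04 -3.1193e+00] jig [-0.0931  0.2624] t 7.2
twist units 0.02 dp now [-0.319 -6.936  0.255] dp after twist [-0.329 -6.935  0.255]
```

Emit:
{"api": "step_arm", "payload": {
  "deltas": [
    {"dp": [-0.03, -0.63, 0], "twist": 0},
    {"dp": [-0.03, -0.63, 0], "twist": 0},
    {"dp": [-0.03, -0.63, 0], "twist": 0},
    {"dp": [-0.03, -0.63, 0], "twist": 0},
    {"dp": [-0.03, -0.63, 0], "twist": 0},
    {"dp": [-0.03, -0.63, 0], "twist": 0},
    {"dp": [-0.03, -0.63, 0], "twist": 0},
    {"dp": [-0.03, -0.63, 0], "twist": 0},
    {"dp": [-0.03, -0.63, 0.1], "twist": 0},
    {"dp": [-0.03, -0.63, 0.1], "twist": 0},
    {"dp": [-0.03, -0.63, 0.1], "twist": 0},
    {"dp": [0, 0, 0], "twist": 0}
  ]
}}

```text
time_s: 8.4
ee_pos: [0.5264, -0.0227, 0.0981]
eef_rot: [-3.141, -0.001, -3.122]
force: [-0.0, 0.9, -8.3]
grip_width: 0.0495
grip_force: 54.9
```

Emit:
{"api": "step_arm", "payload": {
  "deltas": [
    {"dp": [0, 0, 0], "twist": 0},
    {"dp": [0, 0, 0], "twist": 0},
    {"dp": [0, 0, 0], "twist": 0}
  ]
}}

```text
time_s: 8.7
ee_pos: [0.5266, -0.0197, 0.0988]
eef_rot: [3.142, 0.0, -3.119]
force: [0.5, 0.7, -7.1]
grip_width: 0.049
grip_force: 54.9
```

Run:
```python
from h import *
o=ctrl.get_obs();print(o['force'],o['grip_width'],o['grip_force'])
for n in('side','top'):
    P,im,d,c=brass(n,[(.45,.7),(-.06,.05),(.05,.15)])
    q=P-o['ee_pos']; print(n,len(P),np.percentile(q,[2,5,50,95,98],axis=0).round(4).tolist())
    y=slice(100,300),slice(200,400)
    cv2.imwrite(f'pics/c_{n}.png',cv2.resize(im[y],(400,400),interpolation=cv2.INTER_CUBIC)[:,:,::-1])
cv2.imwrite('pics/pre.png',np.hstack([cv2.imread('pics/c_side.png'),cv2.imread('pics/c_top.png')]))
p=jig(-.057,-.015); go(p[0],p[1],.042,181.2)
```

```text
[ 0.47321097  0.65508453 -7.14491475] 0.04897413736783454 54.93631303310394
side 350 [[-0.0325, -0.0276, 0.0011], [-0.0316, -0.0262, 0.002], [0.0058, -0.0141, 0.009], [0.089, 0.0178, 0.0136], [0.0933, 0.0223, 0.0151]]Traceback (most recent call last):
  File "<stdin>", line 5, in <module>
    return _quantile_unchecked(
        a, q, axis, out, overwrite_input, method, keepdims, weights)
    return _ureduce(a,
                    func=_quantile_ureduce_func,
    ...<5 lines>...
                    overwrite_input=overwrite_input,
                    method=method)
    r = func(a, **kwargs)
    result = _quantile(arr,
                       quantiles=q,
    ...<2 lines>...
                       out=out,
                       weights=wgt)
    slices_having_nans = np.isnan(arr[-1, ...])
                                  ~~~^^^^^^^^^
IndexError: index -1 is out of bounds for axis 0 with size 0
```

Run:
```python
from h import *
p=jig(-.057,-.015); go(p[0],p[1],.048,181.2)
```

```text
pos [ 0.5266 -0.0198  0.0988] rpy [-3.1416e+00  2.0000e-04 -3.1195e+00] jig [-0.0797 -0.0141] t 8.8
twist units 0.016 dp now [-0.568 -0.022  1.269] dp after twist [-0.568 -0.021  1.269]
```

Emit:
{"api": "step_arm", "payload": {
  "deltas": [
    {"dp": [-0.14, 0, 0.2], "twist": 0},
    {"dp": [-0.14, 0, 0.2], "twist": 0},
    {"dp": [-0.14, 0, 0.2], "twist": 0},
    {"dp": [-0.14, 0, 0.2], "twist": 0},
    {"dp": [0, 0, 0.2], "twist": 0},
    {"dp": [0, 0, 0.2], "twist": 0},
    {"dp": [0, 0, 0.05], "twist": 0},
    {"dp": [0, 0, 0], "twist": 0},
    {"dp": [0, 0, 0], "twist": 0},
    {"dp": [0, 0, 0], "twist": 0}
  ]
}}

```text
time_s: 9.8
ee_pos: [0.5492, -0.0199, 0.0491]
eef_rot: [-3.141, 0.001, -3.121]
force: [0.1, 0.1, -7.1]
grip_width: 0.0494
grip_force: 54.9
```

Run:
```python
from h import *
o=ctrl.get_obs();print(o['force'],o['grip_width'],o['grip_force'])
P,im,d,c=brass('side',[(.45,.7),(-.07,.05),(.025,.1)])
J=np.array([tojig(p) for p in P]);print(len(P),np.percentile(np.c_[J,P[:,2]],[2,50,98],axis=0).round(4).tolist())
cv2.imwrite('pics/pre.png',cv2.resize(im[110:260,250:400],(600,600),interpolation=cv2.INTER_CUBIC)[:,:,::-1])
p=jig(-.057,-.015); go(p[0],p[1],.039,181.2)
```

```text
[ 0.12697982  0.09485925 -7.06287345] 0.04938360099557306 54.93609845638275
322 [[-0.0901, -0.0421, 0.0488], [-0.0568, -0.0291, 0.0584], [0.0353, 0.007, 0.0643]]
pos [ 0.5492 -0.02    0.0491] rpy [-3.1415e+00  7.0000e-04 -3.1206e+00] jig [-0.0572 -0.0148] t 9.85
twist units 0.0 dp now [-0.004 -0.006  0.252] dp after twist [-0.004 -0.006  0.252]
```

View pics/pre.png

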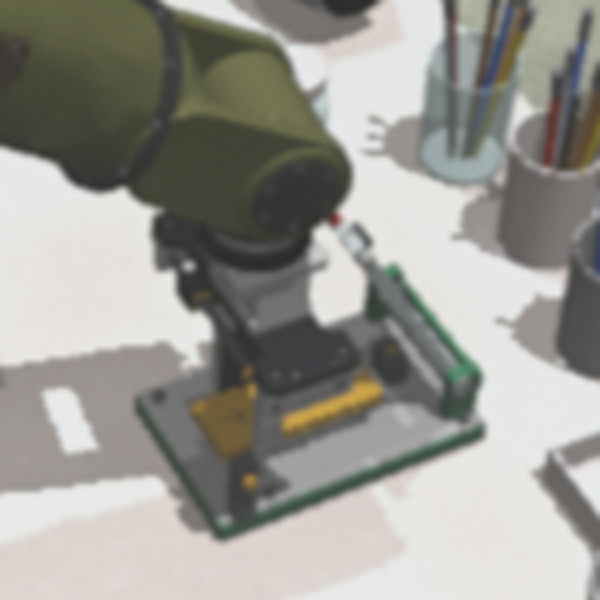

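The side view shows the bar held over the rails beneath the leaf (crop (190-380, 380-440)), near-level; the wrist is close to the red tab at (335,215).

Emit:
{"api": "step_arm", "payload": {
  "deltas": [
    {"dp": [0, 0, 0.08], "twist": 0},
    {"dp": [0, 0, 0.08], "twist": 0},
    {"dp": [0, 0, 0.06], "twist": 0},
    {"dp": [0, 0, 0.03], "twist": 0},
    {"dp": [0, 0, 0], "twist": 0},
    {"dp": [0, 0, 0], "twist": 0}
  ]
}}

```text
time_s: 10.45
ee_pos: [0.5491, -0.0199, 0.0388]
eef_rot: [-3.142, 0.0, -3.121]
force: [0.1, 0.2, -4.2]
grip_width: 0.0491
grip_force: 54.9
```

Emit:
{"api": "step_arm", "payload": {
  "deltas": [
    {"dp": [0, 0, 0.02], "twist": 0},
    {"dp": [0, 0, 0], "twist": 0},
    {"dp": [0, 0, 0], "twist": 0},
    {"dp": [0, 0, 0], "twist": 0},
    {"dp": [0, 0, 0], "twist": 0}
  ],
  "gripper": 0.12
}}

```text
time_s: 10.95
ee_pos: [0.5491, -0.0199, 0.038]
eef_rot: [-3.142, 0.0, -3.121]
force: [0.1, -0.8, -0.2]
grip_width: 0.0526
grip_force: 0.0
```

Emit:
{"api": "step_arm", "payload": {
  "deltas": [
    {"dp": [0, 0, -0.2], "twist": 0},
    {"dp": [0, 0, -0.4], "twist": 0},
    {"dp": [0, 0, -0.2], "twist": 0},
    {"dp": [0.6, 0, -0.2], "twist": 0},
    {"dp": [0.7, 0, 0], "twist": 0},
    {"dp": [0.7, 0, 0], "twist": 0},
    {"dp": [0, 0, 0], "twist": 0},
    {"dp": [0, 0, 0], "twist": 0}
  ],
  "gripper": -1
}}

```text
time_s: 11.75
ee_pos: [0.4689, -0.0216, 0.0782]
eef_rot: [-3.142, 0.0, -3.121]
force: [0.6, -0.5, -6.1]
grip_width: 0.0488
grip_force: 55.0
```

```bash
cat >> h.py <<'E'
def barjig(show=None):
    for n in('side','top'):
        P,im,d,c=brass(n,[(.42,.72),(-.09,.06),(.030,.06)])
        if len(P)<20: print(n,len(P)); continue
        J=np.array([tojig(p) for p in P]); k=np.ones(len(J),bool)
        pc=cv2.minAreaRect((J*1000).astype(np.float32))
        print(n,len(P),np.percentile(np.c_[J,P[:,2]],[2,50,98],axis=0).round(4).tolist(),np.round(pc[0],1),np.round(pc[1],1),round(pc[2],1))
        if show: cv2.imwrite(f'pics/{show}_{n}.png',cv2.resize(im[110:260,250:400] if n=='side' else im[110:230,220:340],(400,400),interpolation=cv2.INTER_CUBIC)[:,:,::-1])
    if show: cv2.imwrite(f'pics/{show}.png',np.hstack([cv2.imread(f'pics/{show}_{n}.png') for n in('side','top')]))
E
python3 - <<'E'
from h import *
barjig('rel')
p=jig(-.11,-.01); go(p[0],p[1],.041,181.2)
E
```

```text
side 1
top 1[ WARN:0@3.814] global loadsave.cpp:275 findDecoder imread_('pics/rel_side.png'): can't open/read file: check file path/integrity
[ WARN:0@3.814] global loadsave.cpp:275 findDecoder imread_('pics/rel_top.png'): can't open/read file: check file path/integrity
Traceback (most recent call last):
  File "h.py", line 38, in barjig
    if show: cv2.imwrite(f'pics/{show}.png',np.hstack([cv2.imread(f'pics/{show}_{n}.png') for n in('side','top')]))
             ~~~~~~~~~~~^^^^^^^^^^^^^^^^^^^^^^^^^^^^^^^^^^^^^^^^^^^^^^^^^^^^^^^^^^^^^^^^^^^^^^^^^^^^^^^^^^^^^^^^^^^
cv2.error: OpenCV(4.12.0) :-1: error: (-5:Bad argument) in function 'imwrite'
> Overload resolution failed:
>  - img data type = object is not supported
>  - Expected Ptr<cv::UMat> for argument 'img'
```

My mistake: the gripper closed as the lift began, so the bar is still in hand. I'll measure how it sits and put it back.

Run:
```python
from h import *
o=ctrl.get_obs();print(o['force'],o['moment'],o['grip_width'],o['grip_force'])
for n in('side','top'):
    P,im,d,c=brass(n,[(.40,.7),(-.07,.05),(.06,.13)])
    q=P-o['ee_pos']
    if len(P)>20:
        print(n,len(P),np.percentile(q,[2,5,50,95,98],axis=0).round(4).tolist())
        for lo in np.arange(-.04,.11,.02):
            k=(q[:,0]>lo)&(q[:,0]<lo+.02)
            if k.sum()>5: print(round(lo,2),np.percentile(q[k,2],[20,50,90]).round(4))
p=jig(-.057,-.019); go(p[0],p[1],.06,181.2)
```

```text
[ 0.50485117 -0.39619138 -6.97348132] [ 0.00110882  0.23391027 -0.0401645 ] 0.048867589326352 54.96106266975403
side 372 [[-0.032, -0.0279, -0.0051], [-0.0302, -0.0264, -0.0022], [0.0261, -0.013, 0.0052], [0.0918, 0.0178, 0.0111], [0.0946, 0.0196, 0.013]]
-0.04 [0.0041 0.0066 0.011 ]
-0.02 [0.0053 0.0076 0.0103]
0.0 [0.0034 0.0066 0.0302]
0.02 [0.0011 0.0048 0.0082]
0.04 [-0.0012  0.0032  0.0064]
0.06 [-0.      0.0028  0.0065]
0.08 [0.0007 0.0026 0.0062]
pos [ 0.4694 -0.0216  0.0778] rpy [ 3.1416 -0.     -3.1205] jig [-0.1369 -0.0147] t 11.95
twist units 0.002 dp now [-1.998 -0.107  0.444] dp after twist [-1.998 -0.107  0.444]
```

Emit:
{"api": "step_arm", "payload": {
  "deltas": [
    {"dp": [-0.4, -0.02, 0], "twist": 0},
    {"dp": [-0.4, -0.02, 0], "twist": 0},
    {"dp": [-0.4, -0.02, 0], "twist": 0},
    {"dp": [-0.4, -0.02, 0.15], "twist": 0},
    {"dp": [-0.4, -0.03, 0.15], "twist": 0},
    {"dp": [0, 0, 0.15], "twist": 0},
    {"dp": [0, 0, 0], "twist": 0},
    {"dp": [0, 0, 0], "twist": 0},
    {"dp": [0, 0, 0], "twist": 0}
  ]
}}

```text
time_s: 12.85
ee_pos: [0.5489, -0.0243, 0.0602]
eef_rot: [-3.142, 0.0, -3.121]
force: [0.6, -0.1, -7.5]
grip_width: 0.0488
grip_force: 55.0
```

Emit:
{"api": "step_arm", "payload": {
  "deltas": [
    {"dp": [0, 0, 0.15], "twist": 0},
    {"dp": [0, 0, 0.1], "twist": 0},
    {"dp": [0, 0, 0.1], "twist": 0},
    {"dp": [0, 0, 0.05], "twist": 0},
    {"dp": [0, 0, 0.05], "twist": 0},
    {"dp": [0, 0, 0], "twist": 0},
    {"dp": [0, 0, 0], "twist": 0}
  ]
}}

```text
time_s: 13.55
ee_pos: [0.5492, -0.0243, 0.0422]
eef_rot: [-3.142, 0.001, -3.121]
force: [-2.8, 0.2, -1.4]
grip_width: 0.0492
grip_force: 55.0
```

Emit:
{"api": "step_arm", "payload": {
  "deltas": [
    {"dp": [0, 0, 0.02], "twist": 0},
    {"dp": [0, 0, 0], "twist": 0},
    {"dp": [0, 0, 0], "twist": 0},
    {"dp": [0, 0, 0], "twist": 0},
    {"dp": [0, 0, 0], "twist": 0}
  ],
  "gripper": 0.15
}}

```text
time_s: 14.05
ee_pos: [0.5492, -0.0243, 0.0411]
eef_rot: [-3.142, 0.0, -3.121]
force: [0.6, 0.3, 0.6]
grip_width: 0.0541
grip_force: 0.0
```

Emit:
{"api": "step_arm", "payload": {
  "deltas": [
    {"dp": [0, 0, -0.2], "twist": 0},
    {"dp": [0, 0, -0.4], "twist": 0},
    {"dp": [0, 0, -0.2], "twist": 0},
    {"dp": [0, 0, -0.2], "twist": 0},
    {"dp": [0.5, 0, 0], "twist": 0},
    {"dp": [0.7, 0, 0], "twist": 0},
    {"dp": [0.7, 0, 0], "twist": 0},
    {"dp": [0, 0, 0], "twist": 0},
    {"dp": [0, 0, 0], "twist": 0}
  ]
}}

```text
time_s: 14.95
ee_pos: [0.4735, -0.026, 0.0816]
eef_rot: [-3.142, 0.001, -3.121]
force: [-0.0, 0.3, -0.4]
grip_width: 0.0541
grip_force: 0.0
```

Run:
```python
from h import *
print(ctrl.get_obs()['force'])
barjig('rel')
p=jig(-.11,-.012); go(p[0],p[1],.041,181.2)
```

```text
[-0.02155565  0.27633184 -0.38552316]
side 630 [[-0.0894, -0.0455, 0.0405], [-0.0244, -0.0233, 0.0484], [0.036, 0.0036, 0.0532]] [-26.3 -32.6] [131.9  76.5] 2.3
top 398 [[-0.0204, -0.0434, 0.0406], [0.0119, -0.0209, 0.0471], [0.0421, 0.0039, 0.0517]] [10.7 -5.8] [75.5 67.4] 90.0
pos [ 0.474  -0.026   0.0813] rpy [-3.1415e+00  9.0000e-04 -3.1205e+00] jig [-0.1325 -0.0192] t 15.05
twist units 0.002 dp now [-0.561  0.179  1.009] dp after twist [-0.561  0.18   1.009]
```

View pics/rel.png

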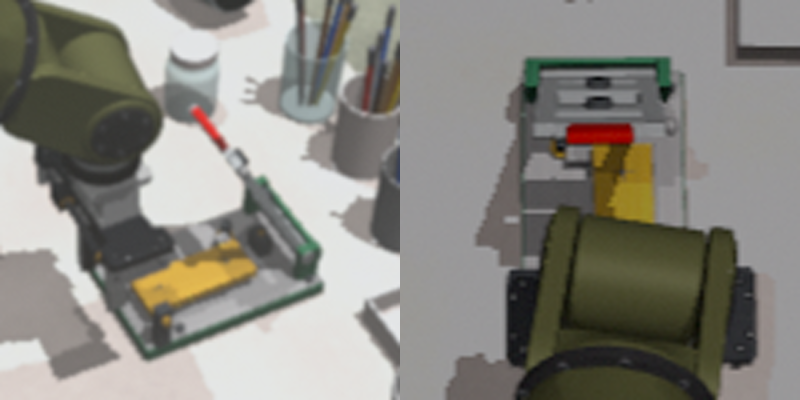

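Side view: bar flat on both rails (crop (135-255, 240-310)) about 25 mm short in x and 20 mm off in y; the leaf stays open. Next I push it forward with closed fingers.

Emit:
{"api": "step_arm", "payload": {
  "deltas": [
    {"dp": [0, 0, 0], "twist": 0},
    {"dp": [0, 0, 0], "twist": 0},
    {"dp": [-0.2, 0, 0], "twist": 0},
    {"dp": [-0.29, 0, 0.2], "twist": 0},
    {"dp": [0, 0, 0.4], "twist": 0},
    {"dp": [0, 0, 0.4], "twist": 0},
    {"dp": [0, 0, 0], "twist": 0},
    {"dp": [0, 0, 0], "twist": 0}
  ],
  "gripper": -1
}}

```text
time_s: 15.85
ee_pos: [0.4931, -0.0255, 0.0413]
eef_rot: [3.142, -0.0, -3.121]
force: [0.3, 0.3, 0.5]
grip_width: 0.0001
grip_force: 0.0
```

Run:
```python
from h import *
print(ctrl.get_obs()['grip_width'])
p=jig(-.076,-.019); go(p[0],p[1],.041,181.2)
```

```text
0.00014992836028287462
pos [ 0.4931 -0.0255  0.0413] rpy [ 3.1416e+00 -2.0000e-04 -3.1205e+00] jig [-0.1134 -0.0191] t 15.85
twist units 0.002 dp now [-0.934  0.003  0.007] dp after twist [-0.934  0.003  0.007]
```

Emit:
{"api": "step_arm", "payload": {
  "deltas": [
    {"dp": [-0.2, 0, 0], "twist": 0},
    {"dp": [-0.2, 0, 0], "twist": 0},
    {"dp": [-0.1, 0, 0], "twist": 0},
    {"dp": [-0.1, 0, 0], "twist": 0},
    {"dp": [-0.1, 0, 0], "twist": 0},
    {"dp": [-0.1, 0, 0], "twist": 0},
    {"dp": [-0.1, 0, 0], "twist": 0},
    {"dp": [0, 0, 0], "twist": 0},
    {"dp": [0, 0, 0], "twist": 0}
  ]
}}

```text
time_s: 16.75
ee_pos: [0.529, -0.0247, 0.0411]
eef_rot: [-3.142, 0.001, -3.121]
force: [-0.3, -0.0, -0.9]
grip_width: 0.0002
grip_force: 0.0
```

Run:
```python
from h import *
print(ctrl.get_obs()['force'])
barjig()
p=jig(-.1,-.019); go(p[0],p[1],.041,181.2)
```

```text
[-0.33159699 -0.04169519 -0.86825877]
side 362 [[-0.0636, -0.0462, 0.0379], [0.0227, -0.0353, 0.0481], [0.0575, 0.0026, 0.0538]] [ -4.1 -21.3] [131.5  52.9] 2.6
top 45 [[0.0362, -0.0435, 0.043], [0.0406, -0.0323, 0.047], [0.0485, 0.0013, 0.051]] [ 40.4 -20.2] [13.  47.1] 5.7
pos [ 0.5288 -0.0247  0.0411] rpy [-3.1416e+00  5.0000e-04 -3.1205e+00] jig [-0.0776 -0.0191] t 16.85
twist units 0.002 dp now [0.56  0.002 0.003] dp after twist [0.56  0.002 0.003]
```

Emit:
{"api": "step_arm", "payload": {
  "deltas": [
    {"dp": [0.2, 0, 0], "twist": 0},
    {"dp": [0, 0, -0.5], "twist": 0},
    {"dp": [0, 0, -0.5], "twist": 0},
    {"dp": [0, 0, 0], "twist": 0},
    {"dp": [0, 0, 0], "twist": 0}
  ],
  "gripper": -1
}}

```text
time_s: 17.35
ee_pos: [0.5203, -0.0249, 0.0808]
eef_rot: [-3.142, 0.0, -3.121]
force: [-0.2, 0.4, -0.7]
grip_width: 0.0006
grip_force: 0.0
```

Emit:
{"api": "step_arm", "payload": {
  "deltas": [
    {"dp": [-0.32, -0.02, 0], "twist": 0},
    {"dp": [-0.32, 0, 0], "twist": 0},
    {"dp": [0, 0, 0], "twist": 0},
    {"dp": [0, 0, 0], "twist": 0},
    {"dp": [0, 0, 0], "twist": 0}
  ],
  "gripper": 0.28,
  "squeeze": 20
}}

```text
time_s: 17.85
ee_pos: [0.5455, -0.0251, 0.0805]
eef_rot: [3.141, -0.001, -3.121]
force: [0.5, 0.8, 0.1]
grip_width: 0.0371
grip_force: 0.0
```

Run:
```python
from h import *
print(ctrl.get_obs()['force'],ctrl.get_obs()['grip_width'])
p=jig(-.06,-.020); go(p[0],p[1],.033,181.2)
```

```text
[0.51284618 0.76009382 0.13341448] 0.037082746718078
pos [ 0.5455 -0.0251  0.0805] rpy [ 3.1415e+00 -1.1000e-03 -3.1205e+00] jig [-0.0609 -0.0198] t 17.85
twist units 0.002 dp now [-0.025 -0.004  1.187] dp after twist [-0.025 -0.004  1.187]
```

Emit:
{"api": "step_arm", "payload": {
  "deltas": [
    {"dp": [0, 0, 0], "twist": 0},
    {"dp": [0, 0, 0], "twist": 0},
    {"dp": [0, 0, 0], "twist": 0},
    {"dp": [0, 0, 0.4], "twist": 0},
    {"dp": [0, 0, 0.4], "twist": 0},
    {"dp": [0, 0, 0.3], "twist": 0},
    {"dp": [0, 0, 0.08], "twist": 0},
    {"dp": [0, 0, 0], "twist": 0},
    {"dp": [0, 0, 0], "twist": 0}
  ]
}}

```text
time_s: 18.75
ee_pos: [0.5466, -0.0252, 0.0344]
eef_rot: [-3.141, 0.001, -3.121]
force: [-1.3, 0.2, -0.5]
grip_width: 0.0603
grip_force: 0.0
```

Emit:
{"api": "step_arm", "payload": {
  "deltas": [
    {"dp": [0, 0, 0], "twist": 0},
    {"dp": [0, 0, 0], "twist": 0},
    {"dp": [0, 0, 0], "twist": 0},
    {"dp": [0, 0, 0], "twist": 0},
    {"dp": [0, 0, 0], "twist": 0}
  ],
  "gripper": -1,
  "squeeze": 20
}}

```text
time_s: 19.25
ee_pos: [0.5466, -0.0251, 0.0344]
eef_rot: [-3.142, 0.001, -3.12]
force: [-0.8, 2.4, 5.9]
grip_width: 0.0499
grip_force: 20.0
```

Run:
```python
from h import *
print(ctrl.get_obs()['force'],ctrl.get_obs()['grip_width'])
barjig()
p=jig(-.06,-.0145); go(p[0],p[1],.033,181.2)
```

```text
[-0.83684584  2.43979119  5.86896364] 0.04994951540110501
side 284 [[-0.069, -0.0466, 0.0376], [0.0257, -0.0321, 0.0482], [0.0589, 0.0033, 0.0536]] [ -4.8 -20.6] [ 55.4 131.8] 89.5
top 0
pos [ 0.5466 -0.0251  0.0344] rpy [-3.1415e+00  8.0000e-04 -3.1204e+00] jig [-0.0599 -0.0199] t 19.35
twist units 0.004 dp now [0.004 0.134 0.035] dp after twist [0.004 0.134 0.035]
```

Emit:
{"api": "step_arm", "payload": {
  "deltas": [
    {"dp": [0, 0.05, 0], "twist": 0},
    {"dp": [0, 0.05, 0], "twist": 0},
    {"dp": [0, 0.03, 0], "twist": 0},
    {"dp": [0, 0, 0], "twist": 0},
    {"dp": [0, 0, 0], "twist": 0}
  ]
}}

```text
time_s: 19.85
ee_pos: [0.5466, -0.0203, 0.0344]
eef_rot: [-3.141, 0.001, -3.121]
force: [1.2, -3.0, 5.9]
grip_width: 0.0498
grip_force: 19.9
```

Emit:
{"api": "step_arm", "payload": {
  "deltas": [
    {"dp": [0, 0, 0], "twist": 0},
    {"dp": [0, 0, 0], "twist": 0},
    {"dp": [0, 0, 0], "twist": 0},
    {"dp": [0.1, 0, 0], "twist": 0},
    {"dp": [0.08, 0, 0], "twist": 0},
    {"dp": [0, 0, 0], "twist": 0},
    {"dp": [0, 0, 0], "twist": 0}
  ],
  "gripper": 0.13
}}

```text
time_s: 20.55
ee_pos: [0.5389, -0.0201, 0.0339]
eef_rot: [-3.142, 0.0, -3.121]
force: [0.5, 0.2, 0.2]
grip_width: 0.053
grip_force: 0.0
```

Emit:
{"api": "step_arm", "payload": {
  "deltas": [
    {"dp": [0, 0, 0], "twist": 0},
    {"dp": [0, 0, 0], "twist": 0},
    {"dp": [0, 0, 0], "twist": 0},
    {"dp": [0, 0, 0], "twist": 0}
  ],
  "gripper": -1,
  "squeeze": 25
}}

```text
time_s: 20.95
ee_pos: [0.539, -0.0201, 0.0339]
eef_rot: [-3.142, 0.0, -3.121]
force: [-0.5, -0.0, 1.7]
grip_width: 0.0497
grip_force: 25.0
```

Run:
```python
from h import *
print(ctrl.get_obs()['force'],ctrl.get_obs()['grip_width'])
barjig()
p=jig(-.067,-0); go(p[0],p[1],.033,181.2)
```

```text
[-0.53869706 -0.01964835  1.70929508] 0.04967526048548195
side 297 [[-0.069, -0.0425, 0.0387], [0.0292, -0.0285, 0.048], [0.0589, 0.0069, 0.0541]] [-18.7 -20.3] [162.8  73.9] 12.1
top 6
pos [ 0.539  -0.0201  0.0339] rpy [-3.1416e+00  1.0000e-04 -3.1206e+00] jig [-0.0673 -0.0147] t 21.05
twist units 0.001 dp now [-0.008  0.368  0.022] dp after twist [-0.008  0.368  0.022]
```

Emit:
{"api": "step_arm", "payload": {
  "deltas": [
    {"dp": [0, 0.08, 0], "twist": 0},
    {"dp": [0, 0.08, 0], "twist": 0},
    {"dp": [0, 0.08, 0], "twist": 0},
    {"dp": [0, 0.06, 0], "twist": 0},
    {"dp": [0, 0, 0], "twist": 0},
    {"dp": [0, 0, 0], "twist": 0}
  ]
}}

```text
time_s: 21.65
ee_pos: [0.5388, -0.0077, 0.0339]
eef_rot: [3.141, 0.0, -3.12]
force: [0.4, 1.6, 2.0]
grip_width: 0.0495
grip_force: 25.0
```

Emit:
{"api": "step_arm", "payload": {
  "deltas": [
    {"dp": [0, 0.03, 0], "twist": 0},
    {"dp": [0, 0.02, 0], "twist": 0},
    {"dp": [0, 0, 0], "twist": 0},
    {"dp": [0, 0, 0], "twist": 0}
  ]
}}

```text
time_s: 22.05
ee_pos: [0.5387, -0.0062, 0.0339]
eef_rot: [-3.142, 0.0, -3.121]
force: [0.9, -3.7, 2.5]
grip_width: 0.0495
grip_force: 25.0
```

Run:
```python
from h import *
o=ctrl.get_obs();print(o['force'],o['moment'],o['grip_width'])
barjig()
p=jig(-.067,-0); go(p[0],p[1],.033,181.2)
```

```text
[ 0.90737948 -3.70331323  2.54910978] [-0.68699753 -0.04106949 -0.28090563] 0.04948916678903184
side 290 [[-0.0682, -0.0282, 0.0389], [0.0281, -0.0157, 0.0484], [0.0577, 0.0205, 0.0535]] [-4.8 -2.5] [130.5  55.2] 1.3
top 1
pos [ 0.5387 -0.0062  0.0339] rpy [-3.1416e+00  1.0000e-04 -3.1206e+00] jig [-0.0673 -0.0008] t 22.15
twist units 0.0 dp now [-0.008  0.019  0.023] dp after twist [-0.008  0.019  0.023]
```

Emit:
{"api": "step_arm", "payload": {
  "deltas": [
    {"dp": [0, 0.02, 0], "twist": 0},
    {"dp": [0, 0.02, 0], "twist": 0},
    {"dp": [0, 0, 0], "twist": 0},
    {"dp": [0, 0, 0], "twist": 0}
  ]
}}

```text
time_s: 22.55
ee_pos: [0.5387, -0.0044, 0.0339]
eef_rot: [3.141, 0.0, -3.121]
force: [0.4, -3.2, 4.3]
grip_width: 0.0495
grip_force: 25.0
```

Emit:
{"api": "step_arm", "payload": {
  "deltas": [
    {"dp": [0, 0.02, 0], "twist": 0},
    {"dp": [0, 0, 0], "twist": 0},
    {"dp": [0, 0, 0], "twist": 0}
  ]
}}

```text
time_s: 22.85
ee_pos: [0.5387, -0.0038, 0.0339]
eef_rot: [-3.142, 0.0, -3.121]
force: [-0.6, -4.6, 4.2]
grip_width: 0.0496
grip_force: 25.0
```

Emit:
{"api": "step_arm", "payload": {
  "deltas": [
    {"dp": [0, 0.02, 0], "twist": 0},
    {"dp": [0, 0, 0], "twist": 0},
    {"dp": [0, 0, 0], "twist": 0}
  ]
}}

```text
time_s: 23.15
ee_pos: [0.5386, -0.0033, 0.0339]
eef_rot: [-3.141, 0.0, -3.121]
force: [-0.2, -6.5, 3.3]
grip_width: 0.0496
grip_force: 25.0
```

Emit:
{"api": "step_arm", "payload": {
  "deltas": [
    {"dp": [0, 0.02, 0], "twist": 0},
    {"dp": [0, 0, 0], "twist": 0},
    {"dp": [0, 0, 0], "twist": 0}
  ]
}}

```text
time_s: 23.45
ee_pos: [0.5386, -0.0031, 0.0339]
eef_rot: [-3.14, -0.0, -3.121]
force: [0.2, -13.1, 3.8]
grip_width: 0.0495
grip_force: 25.0
```

Run:
```python
from h import *
o=ctrl.get_obs();print(o['force'],o['moment'],o['grip_width'])
barjig()
p=jig(-.067,-0); go(p[0],p[1],.033,181.2)
```

```text
[  0.20296127 -13.14287821   3.77461982] [-2.27813935  0.10656514 -0.71617607] 0.04948727033643782
side 300 [[-0.0683, -0.0257, 0.0386], [0.0267, -0.0133, 0.0483], [0.058, 0.0237, 0.0548]] [-23.2  -5.8] [167.9  84.9] 18.1
top 0
pos [ 0.5386 -0.0031  0.0339] rpy [-3.1404e+00 -1.0000e-04 -3.1213e+00] jig [-0.0674  0.0023] t 23.55
twist units -0.009 dp now [-0.01  -0.058  0.022] dp after twist [-0.01  -0.058  0.022]
```

Contact on both pins (the moment shows a shared load). Now push forward to the stop.

Emit:
{"api": "step_arm", "payload": {
  "deltas": [
    {"dp": [-0.03, 0, 0], "twist": 0},
    {"dp": [-0.02, 0, 0], "twist": 0},
    {"dp": [0, 0, 0], "twist": 0},
    {"dp": [0, 0, 0], "twist": 0}
  ]
}}

```text
time_s: 23.95
ee_pos: [0.5388, -0.0031, 0.0338]
eef_rot: [-3.14, -0.005, -3.121]
force: [-15.4, -12.4, 15.0]
grip_width: 0.0497
grip_force: 25.0
```

Emit:
{"api": "step_arm", "payload": {
  "deltas": [
    {"dp": [-0.03, 0, 0], "twist": 0},
    {"dp": [0, 0, 0], "twist": 0},
    {"dp": [0, 0, 0], "twist": 0}
  ]
}}

```text
time_s: 24.25
ee_pos: [0.5399, -0.0031, 0.0338]
eef_rot: [-3.14, -0.005, -3.121]
force: [-15.6, -12.8, 15.5]
grip_width: 0.0494
grip_force: 25.0
```

Emit:
{"api": "step_arm", "payload": {
  "deltas": [
    {"dp": [-0.03, 0, 0], "twist": 0},
    {"dp": [0, 0, 0], "twist": 0},
    {"dp": [0, 0, 0], "twist": 0}
  ]
}}

```text
time_s: 24.55
ee_pos: [0.5406, -0.003, 0.0337]
eef_rot: [-3.14, -0.006, -3.121]
force: [-19.3, -13.8, 17.8]
grip_width: 0.0495
grip_force: 25.0
```

Run:
```python
from h import *
o=ctrl.get_obs();print(o['force'],o['moment'],o['grip_width'])
barjig('fit')
p=jig(-.067,-0); go(p[0],p[1],.033,181.2)
```

```text
[-19.34374021 -13.81095729  17.78997832] [-2.47391435  3.60370585 -0.34066595] 0.049526922066584454
side 294 [[-0.0673, -0.0268, 0.0394], [0.0287, -0.0142, 0.0484], [0.0596, 0.0233, 0.0543]] [-21.8  -6.1] [170.6  88.3] 18.7
top 0[ WARN:0@3.902] global loadsave.cpp:275 findDecoder imread_('pics/fit_top.png'): can't open/read file: check file path/integrity
Traceback (most recent call last):
  File "h.py", line 38, in barjig
    if show: cv2.imwrite(f'pics/{show}.png',np.hstack([cv2.imread(f'pics/{show}_{n}.png') for n in('side','top')]))
                                            ~~~~~~~~~^^^^^^^^^^^^^^^^^^^^^^^^^^^^^^^^^^^^^^^^^^^^^^^^^^^^^^^^^^^^^
ValueError: all the input arrays must have same number of dimensions, but the array at index 0 has 3 dimension(s) and the array at index 1 has 1 dimension(s)
```

View pics/fit_side.png

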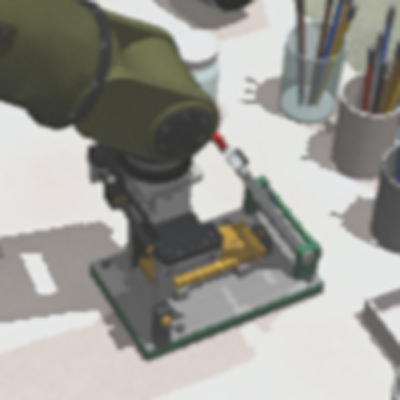

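Emit:
{"api": "step_arm", "payload": {
  "deltas": [
    {"dp": [0, -0.03, 0], "twist": 0},
    {"dp": [0, 0, 0], "twist": 0},
    {"dp": [0, 0, 0], "twist": 0}
  ]
}}

```text
time_s: 24.95
ee_pos: [0.5407, -0.0031, 0.0337]
eef_rot: [3.141, -0.006, -3.12]
force: [-16.8, -4.2, 16.6]
grip_width: 0.0496
grip_force: 25.0
```

Emit:
{"api": "step_arm", "payload": {
  "deltas": [
    {"dp": [-0.03, 0, 0], "twist": 0},
    {"dp": [0, 0, 0], "twist": 0},
    {"dp": [0, 0, 0], "twist": 0}
  ]
}}

```text
time_s: 25.25
ee_pos: [0.5413, -0.0031, 0.0336]
eef_rot: [3.141, -0.007, -3.12]
force: [-22.1, -3.3, 19.3]
grip_width: 0.0496
grip_force: 25.0
```

Emit:
{"api": "step_arm", "payload": {
  "deltas": [
    {"dp": [-0.03, 0, 0], "twist": 0},
    {"dp": [0, 0, 0], "twist": 0},
    {"dp": [0, 0, 0], "twist": 0}
  ]
}}

```text
time_s: 25.55
ee_pos: [0.5419, -0.0031, 0.0335]
eef_rot: [3.141, -0.009, -3.12]
force: [-26.6, -6.0, 22.5]
grip_width: 0.0499
grip_force: 30.3
```

Run:
```python
from h import *
o=ctrl.get_obs();print(o['force'],o['moment'],o['grip_width'])
barjig()
p=jig(-.067,-0); go(p[0],p[1],.033,181.2)
```

```text
[-26.64518057  -6.03748503  22.4835244 ] [-0.76784679  4.91409374  0.27011315] 0.04986487935575949
side 283 [[-0.0676, -0.0253, 0.0398], [0.0278, -0.0133, 0.0485], [0.0598, 0.024, 0.0542]] [-2.7 -1.3] [132.2  53.7] 0.8
top 0
pos [ 0.5419 -0.0031  0.0335] rpy [ 3.1414 -0.0089 -3.1196] jig [-0.064   0.0023] t 25.65
twist units 0.015 dp now [ 0.074 -0.056  0.014] dp after twist [ 0.074 -0.057  0.014]
```

Emit:
{"api": "step_arm", "payload": {
  "deltas": [
    {"dp": [0.1, 0, 0], "twist": 0},
    {"dp": [0, 0, 0], "twist": 0},
    {"dp": [0, 0, 0], "twist": 0}
  ]
}}

```text
time_s: 25.95
ee_pos: [0.5406, -0.0032, 0.0336]
eef_rot: [3.141, -0.002, -3.12]
force: [-6.2, -3.7, 6.5]
grip_width: 0.0496
grip_force: 25.0
```

Emit:
{"api": "step_arm", "payload": {
  "deltas": [
    {"dp": [0, 0, 0], "twist": 0},
    {"dp": [0, 0, 0], "twist": 0},
    {"dp": [0, 0, 0], "twist": 0},
    {"dp": [0.2, 0, -0.1], "twist": 0},
    {"dp": [0.3, 0, 0], "twist": 0},
    {"dp": [0.3, 0, 0], "twist": 0},
    {"dp": [0, 0, 0], "twist": 0},
    {"dp": [0, 0, 0], "twist": 0}
  ],
  "gripper": 0.13
}}

```text
time_s: 26.75
ee_pos: [0.5097, -0.0039, 0.0382]
eef_rot: [-3.142, 0.001, -3.121]
force: [0.4, -0.0, -0.1]
grip_width: 0.0533
grip_force: 0.0
```

Emit:
{"api": "step_arm", "payload": {
  "deltas": [
    {"dp": [0, 0, 0], "twist": 0},
    {"dp": [0, 0, 0], "twist": 0},
    {"dp": [0, 0, 0], "twist": 0},
    {"dp": [0, 0, 0], "twist": 0},
    {"dp": [0, 0, 0], "twist": 0}
  ],
  "gripper": -1
}}

```text
time_s: 27.25
ee_pos: [0.5095, -0.0039, 0.0378]
eef_rot: [-3.142, -0.0, -3.121]
force: [0.1, 0.4, -0.1]
grip_width: 0.0165
grip_force: 0.0
```

Run:
```python
from h import *
o=ctrl.get_obs();print(o['force'],o['moment'],o['grip_width'])
barjig()
p=jig(-.074,0.002); go(p[0],p[1],.039,181.2)
```

```text
[ 0.1196072   0.41073817 -0.10164192] [ 0.028015   -0.04348363  0.02751053] 0.01650489835967143
side 430 [[-0.0661, -0.0255, 0.0389], [0.0138, -0.0114, 0.0486], [0.0574, 0.0232, 0.0543]] [-17.5 -16.3] [170.5  60.7] 17.9
top 199 [[0.0105, -0.0237, 0.0355], [0.0274, 0.0011, 0.0471], [0.0428, 0.0263, 0.052]] [26.9  4.1] [57.3 34.3] 86.9
pos [ 0.5095 -0.0039  0.0378] rpy [-3.1416 -0.     -3.1206] jig [-0.0965  0.0021] t 27.35
twist units 0.001 dp now [-0.563 -0.002 -0.029] dp after twist [-0.563 -0.002 -0.029]
```

Emit:
{"api": "step_arm", "payload": {
  "deltas": [
    {"dp": [-0.2, 0, 0], "twist": 0},
    {"dp": [-0.2, 0, 0], "twist": 0},
    {"dp": [-0.05, 0, 0], "twist": 0},
    {"dp": [-0.03, 0, 0], "twist": 0},
    {"dp": [0, 0, 0], "twist": 0},
    {"dp": [0, 0, 0], "twist": 0}
  ]
}}

```text
time_s: 27.95
ee_pos: [0.5285, -0.0035, 0.0378]
eef_rot: [3.142, -0.0, -3.121]
force: [-0.7, 0.7, 0.1]
grip_width: 0.0003
grip_force: 0.0
```

Emit:
{"api": "step_arm", "payload": {
  "deltas": [
    {"dp": [-0.03, 0, 0], "twist": 0},
    {"dp": [-0.03, 0, 0], "twist": 0},
    {"dp": [0, 0, 0], "twist": 0},
    {"dp": [0, 0, 0], "twist": 0}
  ]
}}

```text
time_s: 28.35
ee_pos: [0.5306, -0.0035, 0.0378]
eef_rot: [-3.142, -0.001, -3.121]
force: [-4.9, -1.6, 3.5]
grip_width: 0.0005
grip_force: 2.6
```

Emit:
{"api": "step_arm", "payload": {
  "deltas": [
    {"dp": [-0.02, 0, 0], "twist": 0},
    {"dp": [-0.02, 0, 0], "twist": 0},
    {"dp": [0, 0, 0], "twist": 0},
    {"dp": [0, 0, 0], "twist": 0}
  ]
}}

```text
time_s: 28.75
ee_pos: [0.5308, -0.0035, 0.0378]
eef_rot: [3.142, -0.005, -3.12]
force: [-16.9, -1.6, 12.5]
grip_width: 0.0005
grip_force: 8.3
```

Emit:
{"api": "step_arm", "payload": {
  "deltas": [
    {"dp": [0.2, 0, 0], "twist": 0},
    {"dp": [0.8, 0, -0.3], "twist": 0},
    {"dp": [1, 0, -1], "twist": 0},
    {"dp": [1, 0, -1], "twist": 0},
    {"dp": [0.8, 0, -1], "twist": 0},
    {"dp": [0.5, 0, -1], "twist": 0},
    {"dp": [0, 0, -1], "twist": 0},
    {"dp": [0, 0, 0], "twist": 0},
    {"dp": [0, 0, 0], "twist": 0}
  ]
}}

```text
time_s: 29.65
ee_pos: [0.3709, -0.0069, 0.2398]
eef_rot: [-3.141, 0.002, -3.121]
force: [0.6, -0.1, 0.5]
grip_width: 0.0004
grip_force: 0.0
```

Run:
```python
from h import *
barjig('home')
# gap check in side & top: pins, bar edge
for n in('side','top'):
    im,d,c=take(n); P,u,v=world(d,c); J=np.c_[((P[:,:2]-JP)@np.array([[np.cos(JA),-np.sin(JA)],[np.sin(JA),np.cos(JA)]])),P[:,2]]
    for nm,(lo,hi) in dict(bartop=((-.08,-.035,.044),(.062,.0275,.053)),plateL=((-.1,.04,.014),(.08,.08,.026)),pinA=((-.058,.02,.036),(-.038,.045,.0445)),pinB=((.038,.02,.036),(.058,.045,.0445)),stop=((.066,-.02,.04),(.09,.02,.052))).items():
        X=J[np.all((J>lo)&(J<hi),1)]
        if len(X)>3:print(n,nm,len(X),np.percentile(X,[3,50,97],axis=0).round(4).tolist())
    X=J[np.all((J>(-.08,-.035,.044))&(J<(.062,.0275,.053)),1)]
    e=[(x,np.percentile(X[abs(X[:,0]-x)<.008,1],[3,97]).round(4).tolist()) for x in(-.05,-.025,0,.02,.045) if (abs(X[:,0]-x)<.008).sum()>8]; print(e)
go(.6,0,.2,181.2)
```

```text
side 644 [[-0.0669, -0.0257, 0.0392], [-0.0074, -0.0028, 0.0487], [0.0583, 0.0251, 0.0542]] [-22.4  -5.7] [171.1  86.9] 17.9
top 690 [[-0.0635, -0.0236, 0.041], [-0.0118, 0.0012, 0.047], [0.0397, 0.0237, 0.0522]] [-10.3   1.2] [ 50.3 110.5] 89.9
side bartop 548 [[-0.0658, -0.0245, 0.0446], [-0.0074, -0.0014, 0.0486], [0.0564, 0.0248, 0.0524]]
side plateL 260 [[-0.0964, 0.043, 0.0167], [-0.0183, 0.0563, 0.0213], [0.0758, 0.0663, 0.0254]]
side pinB 6 [[0.0399, 0.0318, 0.0393], [0.0441, 0.0367, 0.0436], [0.0514, 0.0412, 0.0441]]
side stop 38 [[0.0663, -0.0139, 0.0413], [0.0726, -0.0007, 0.0463], [0.0809, 0.0124, 0.0504]]
[(-0.05, [-0.0246, 0.0254]), (-0.025, [-0.0227, 0.0239]), (0, [-0.0244, 0.023]), (0.02, [-0.0236, 0.0244]), (0.045, [-0.0243, 0.0244])]
top bartop 611 [[-0.0622, -0.0235, 0.0444], [-0.0116, 0.001, 0.0474], [0.0399, 0.0235, 0.0516]]
top plateL 504 [[-0.0957, 0.0408, 0.0157], [-0.0188, 0.0521, 0.0197], [0.068, 0.0635, 0.0244]]
top pinA 7 [[-0.0529, 0.0237, 0.0414], [-0.0497, 0.0292, 0.0425], [-0.0395, 0.032, 0.0439]]
top pinB 9 [[0.0407, 0.0261, 0.037], [0.0442, 0.0317, 0.0425], [0.049, 0.0345, 0.0442]]
[(-0.05, [-0.0231, 0.0238]), (-0.025, [-0.0234, 0.0235]), (0, [-0.0237, 0.0234]), (0.02, [-0.0238, 0.0233]), (0.045, [-0.0237, 0.0205])]
pos [ 0.3704 -0.0068  0.2384] rpy [ 3.1413e+00 -2.2000e-03 -3.1205e+00] jig [-0.2356  0.0021] t 29.85
twist units 0.002 dp now [-5.744  0.049  0.947] dp after twist [-5.744  0.05   0.947]
```

View pics/home.png

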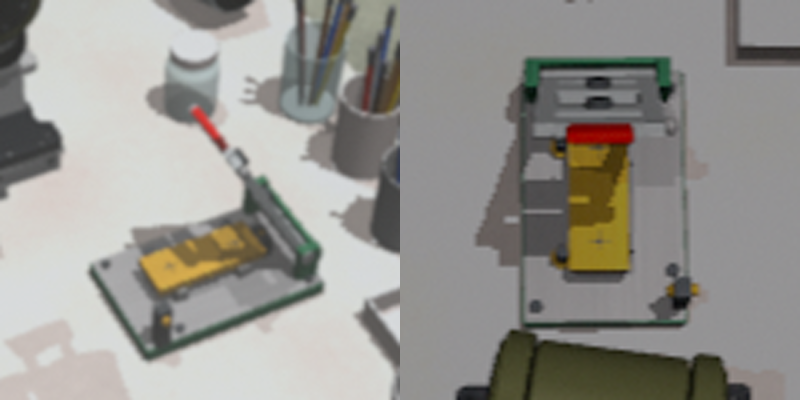

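Side and top views: the bar lies flat on the rails, aligned with the jig, against the pins (top crop (560,150), (560,258)) and reaching under the red tab. I'll check the side seating with one gentle push on its -y edge.

Emit:
{"api": "step_arm", "payload": {
  "deltas": [
    {"dp": [-0.5, -0.2, 0.5], "twist": 0},
    {"dp": [-0.6, -0.2, 0.5], "twist": 0},
    {"dp": [-0.6, -0.2, 0.5], "twist": 0},
    {"dp": [-0.6, -0.2, 0.5], "twist": 0},
    {"dp": [-0.6, -0.2, 0.5], "twist": 0},
    {"dp": [-0.6, -0.2, 0.5], "twist": 0},
    {"dp": [-0.5, -0.1, 0.5], "twist": 0},
    {"dp": [-0.45, 0, 0.45], "twist": 0},
    {"dp": [0, 0, 0.5], "twist": 0},
    {"dp": [0, 0, 0.45], "twist": 0},
    {"dp": [0, 0, 0], "twist": 0},
    {"dp": [0, 0, 0], "twist": 0}
  ]
}}

```text
time_s: 31.05
ee_pos: [0.5496, -0.0551, 0.0433]
eef_rot: [3.141, -0.001, -3.121]
force: [-0.7, 0.1, 0.0]
grip_width: 0.0002
grip_force: 0.0
```

Run:
```python
from h import *
p=jig(-.057,-.038); go(p[0],p[1],.041,181.2)
```

```text
pos [ 0.5496 -0.0551  0.0433] rpy [ 3.1414e+00 -1.1000e-03 -3.1205e+00] jig [-0.0575 -0.0499] t 31.05
twist units 0.002 dp now [-0.012  0.297  0.058] dp after twist [-0.012  0.297  0.058]
```

Emit:
{"api": "step_arm", "payload": {
  "deltas": [
    {"dp": [0, 0.1, 0.05], "twist": 0},
    {"dp": [0, 0.1, 0], "twist": 0},
    {"dp": [0, 0.05, 0], "twist": 0},
    {"dp": [0, 0, 0], "twist": 0},
    {"dp": [0, 0, 0], "twist": 0}
  ]
}}

```text
time_s: 31.55
ee_pos: [0.5497, -0.045, 0.0418]
eef_rot: [-3.141, 0.0, -3.12]
force: [-0.0, 0.4, 0.5]
grip_width: 0.0005
grip_force: 0.0
```

Emit:
{"api": "step_arm", "payload": {
  "deltas": [
    {"dp": [0, 0.03, 0], "twist": 0},
    {"dp": [0, 0.03, 0], "twist": 0},
    {"dp": [0, 0, 0], "twist": 0},
    {"dp": [0, 0, 0], "twist": 0}
  ]
}}

```text
time_s: 31.95
ee_pos: [0.5495, -0.0427, 0.0416]
eef_rot: [-3.142, -0.0, -3.121]
force: [-0.2, 0.3, -0.1]
grip_width: 0.0007
grip_force: 0.0
```

Emit:
{"api": "step_arm", "payload": {
  "deltas": [
    {"dp": [0, 0.02, 0], "twist": 0},
    {"dp": [0, 0, 0], "twist": 0},
    {"dp": [0, 0, 0], "twist": 0}
  ]
}}

```text
time_s: 32.25
ee_pos: [0.5495, -0.0419, 0.0416]
eef_rot: [-3.142, -0.0, -3.12]
force: [0.2, -0.1, 0.6]
grip_width: 0.0004
grip_force: 0.0
```

Emit:
{"api": "step_arm", "payload": {
  "deltas": [
    {"dp": [0, 0.02, 0], "twist": 0},
    {"dp": [0, 0.02, 0], "twist": 0},
    {"dp": [0, 0, 0], "twist": 0},
    {"dp": [0, 0, 0], "twist": 0}
  ]
}}

```text
time_s: 32.65
ee_pos: [0.5495, -0.0403, 0.0416]
eef_rot: [-3.142, -0.0, -3.12]
force: [-0.1, -0.0, 0.8]
grip_width: 0.0005
grip_force: 0.0
```

Emit:
{"api": "step_arm", "payload": {
  "deltas": [
    {"dp": [0, 0.02, 0], "twist": 0},
    {"dp": [0, 0.02, 0], "twist": 0},
    {"dp": [0, 0, 0], "twist": 0},
    {"dp": [0, 0, 0], "twist": 0}
  ]
}}

```text
time_s: 33.05
ee_pos: [0.5494, -0.0387, 0.0416]
eef_rot: [-3.142, 0.0, -3.12]
force: [0.0, 0.3, 0.3]
grip_width: 0.0009
grip_force: 0.0
```

Emit:
{"api": "step_arm", "payload": {
  "deltas": [
    {"dp": [0, 0.03, 0], "twist": 0},
    {"dp": [0, 0.03, 0], "twist": 0},
    {"dp": [0, 0, 0], "twist": 0},
    {"dp": [0, 0, 0], "twist": 0}
  ]
}}

```text
time_s: 33.45
ee_pos: [0.5494, -0.0368, 0.0418]
eef_rot: [-3.141, 0.0, -3.121]
force: [-0.4, -4.9, 1.2]
grip_width: 0.0003
grip_force: 2.1
```

Emit:
{"api": "step_arm", "payload": {
  "deltas": [
    {"dp": [0, 0.02, 0], "twist": 0},
    {"dp": [0, 0.02, 0], "twist": 0},
    {"dp": [0, 0, 0], "twist": 0},
    {"dp": [0, 0, 0], "twist": 0}
  ]
}}

```text
time_s: 33.85
ee_pos: [0.5495, -0.0361, 0.0419]
eef_rot: [-3.139, 0.0, -3.121]
force: [-1.4, -12.5, 1.9]
grip_width: 0.0008
grip_force: 5.3
```

The push rose to 12 N with robot-like stiffness and almost no travel, so the bar is seated. Now back off and go up over the leaf.

Emit:
{"api": "step_arm", "payload": {
  "deltas": [
    {"dp": [0, -0.4, 0], "twist": 0},
    {"dp": [0.5, 0, -0.5], "twist": 0},
    {"dp": [0.5, 0, -1], "twist": 0},
    {"dp": [0.3, 0, -1], "twist": 0},
    {"dp": [0, 0.3, -1], "twist": 0},
    {"dp": [0, 0.5, -1], "twist": 0},
    {"dp": [0, 0.4, -1], "twist": 0},
    {"dp": [0, 0, -0.7], "twist": 0},
    {"dp": [0, 0, 0], "twist": 0},
    {"dp": [0, 0, 0], "twist": 0}
  ]
}}

```text
time_s: 34.85
ee_pos: [0.4967, -0.0041, 0.2894]
eef_rot: [3.141, 0.0, -3.121]
force: [0.7, -0.1, -0.3]
grip_width: 0.0005
grip_force: 0.0
```

Run:
```python
from h import *
barjig()
p=jig(.055,0.002); go(p[0],p[1],.29,181.2)
```

```text
side 649 [[-0.0672, -0.0254, 0.0395], [-0.0078, -0.0027, 0.0486], [0.0577, 0.0255, 0.0546]] [-22.7  -5.9] [171.   85.4] 18.3
top 0
pos [ 0.4963 -0.0041  0.2883] rpy [ 3.1412e+00 -2.0000e-03 -3.1209e+00] jig [-0.1096  0.0022] t 34.95
twist units -0.003 dp now [-4.116e+00 -3.000e-03 -5.000e-02] dp after twist [-4.116e+00 -4.000e-03 -5.000e-02]
```

Emit:
{"api": "step_arm", "payload": {
  "deltas": [
    {"dp": [-0.6, 0, 0], "twist": 0},
    {"dp": [-0.9, 0, 0], "twist": 0},
    {"dp": [-0.9, 0, 0], "twist": 0},
    {"dp": [-0.9, 0, 0], "twist": 0},
    {"dp": [-0.8, 0, 0], "twist": 0},
    {"dp": [0, 0, 0.3], "twist": 0},
    {"dp": [0, 0, 0.7], "twist": 0},
    {"dp": [0, 0, 0.7], "twist": 0},
    {"dp": [0, 0, 0.2], "twist": 0},
    {"dp": [0, 0, 0], "twist": 0},
    {"dp": [0, 0, 0], "twist": 0}
  ]
}}

```text
time_s: 36.05
ee_pos: [0.6608, -0.0005, 0.2149]
eef_rot: [-3.142, 0.001, -3.121]
force: [-0.2, -0.3, 0.1]
grip_width: 0.0004
grip_force: 0.0
```

Run:
```python
from h import *
p=jig(.019,0.002); go(p[0],p[1],.213,181.2); print(ctrl.get_obs()['force'])
```

```text
pos [ 6.608e-01 -5.000e-04  2.149e-01] rpy [-3.1415e+00  1.4000e-03 -3.1207e+00] jig [0.0549 0.0023] t 36.05
twist units -0.0 dp now [ 0.896 -0.009  0.046] dp after twist [ 0.896 -0.009  0.046]
[-0.17427874 -0.30104413  0.11780958]
```

Emit:
{"api": "step_arm", "payload": {
  "deltas": [
    {"dp": [0.45, 0, 0], "twist": 0},
    {"dp": [0.45, 0, 0.02], "twist": 0},
    {"dp": [0.3, 0, 0.17], "twist": 0},
    {"dp": [0.3, 0, 0.18], "twist": 0},
    {"dp": [0.34, 0, 0.3], "twist": 0},
    {"dp": [0.34, 0, 0.3], "twist": 0},
    {"dp": [0.28, 0, 0.36], "twist": 0},
    {"dp": [0.27, 0, 0.36], "twist": 0},
    {"dp": [0, 0, 0], "twist": 0}
  ]
}}

```text
time_s: 36.95
ee_pos: [0.5507, -0.0027, 0.1461]
eef_rot: [3.142, -0.001, -3.121]
force: [-1.2, -0.1, 0.3]
grip_width: 0.0006
grip_force: 0.0
```

Run:
```python
from h import *
p=jig(-.07,0.002); go(p[0],p[1],.115,181.2); print(ctrl.get_obs()['force'])
im,d,c=take('side'); P,u,v=world(d,c); J=np.c_[((P[:,:2]-JP)@np.array([[np.cos(JA),-np.sin(JA)],[np.sin(JA),np.cos(JA)]])),P[:,2]]
cv2.imwrite('pics/leaf.png',cv2.resize(im[110:260,250:400],(500,500),interpolation=cv2.INTER_CUBIC)[:,:,::-1])
hsv=cv2.cvtColor(im,cv2.COLOR_RGB2HSV); Q,_,_=world(d,c,cv2.inRange(hsv,(0,170,60),(6,255,255))>0)
Q=Q[(abs(Q[:,1])<.06)&(abs(Q[:,0]-.55)<.12)]; print('tab',len(Q),np.median(Q,0) if len(Q) else '')
```

```text
pos [ 0.5507 -0.0027  0.1461] rpy [ 3.1416e+00 -6.0000e-04 -3.1206e+00] jig [-0.0553  0.0025] t 36.95
twist units 0.001 dp now [ 0.367 -0.012  0.777] dp after twist [ 0.367 -0.012  0.777]
[-1.21256314 -0.0988071   0.27186456]
tab 0
```

View pics/leaf.png

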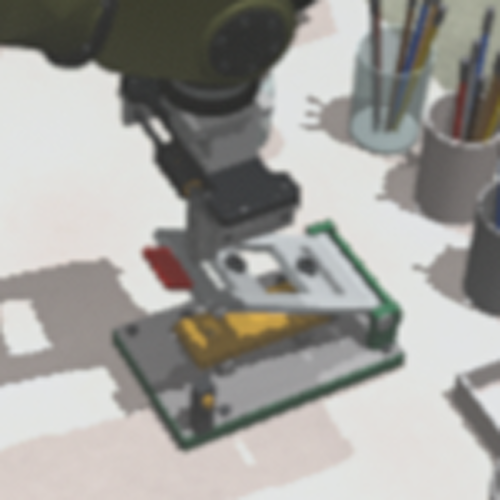

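The side view shows the leaf swung half down, the fingers on its front cross bar (200,280) and the bar (240,330) undisturbed. I go on down.

Emit:
{"api": "step_arm", "payload": {
  "deltas": [
    {"dp": [0.19, 0, 0.39], "twist": 0},
    {"dp": [0.18, 0, 0.39], "twist": 0},
    {"dp": [0.11, 0, 0.33], "twist": 0},
    {"dp": [0.11, 0, 0.32], "twist": 0},
    {"dp": [0.05, 0, 0.23], "twist": 0},
    {"dp": [0.04, 0, 0.22], "twist": 0},
    {"dp": [0, 0, 0.12], "twist": 0},
    {"dp": [0, 0, 0.11], "twist": 0},
    {"dp": [0, 0, 0], "twist": 0},
    {"dp": [0, 0, 0], "twist": 0}
  ]
}}

```text
time_s: 38.0
ee_pos: [0.5243, -0.0033, 0.0617]
eef_rot: [-3.142, -0.0, -3.121]
force: [1.1, 0.1, 0.6]
grip_width: 0.0004
grip_force: 0.6
```

Emit:
{"api": "step_arm", "payload": {
  "deltas": [
    {"dp": [0, 0, 0.04], "twist": 0},
    {"dp": [0, 0, 0.03], "twist": 0},
    {"dp": [0, 0, 0], "twist": 0},
    {"dp": [0, 0, 0], "twist": 0}
  ]
}}

```text
time_s: 38.4
ee_pos: [0.5244, -0.0033, 0.0597]
eef_rot: [-3.141, 0.0, -3.121]
force: [-4.5, 0.5, 12.1]
grip_width: 0.0004
grip_force: 6.2
```

Emit:
{"api": "step_arm", "payload": {
  "deltas": [
    {"dp": [0, 0, -0.5], "twist": 0},
    {"dp": [0, 0, -1], "twist": 0},
    {"dp": [0.8, 0, -1], "twist": 0},
    {"dp": [1, 0, -1], "twist": 0},
    {"dp": [1, 0, -0.5], "twist": 0},
    {"dp": [1, 0, 0], "twist": 0},
    {"dp": [0.4, 0, 0], "twist": 0},
    {"dp": [0, 0, 0], "twist": 0},
    {"dp": [0, 0, 0], "twist": 0},
    {"dp": [0, 0, 0], "twist": 0}
  ]
}}

```text
time_s: 39.4
ee_pos: [0.3624, -0.0067, 0.213]
eef_rot: [3.141, -0.001, -3.121]
force: [-0.0, -0.1, 0.1]
grip_width: 0.0001
grip_force: 0.0
```

Run:
```python
from h import *
print(ctrl.get_obs()['force'])
barjig('end')
im,d,c=take('side'); P,u,v=world(d,c); J=np.c_[((P[:,:2]-JP)@np.array([[np.cos(JA),-np.sin(JA)],[np.sin(JA),np.cos(JA)]])),P[:,2]]
L=J[np.all((J>(-.13,-.05,.05))&(J<(.08,.05,.15)),1)]
for a in np.arange(-.13,.08,.03):
    s=L[(L[:,0]>a)&(L[:,0]<a+.03)]
    if len(s):print(round(a,2),len(s),np.percentile(s[:,2],[10,50,90]).round(4))
```

```text
[-0.03480043 -0.07343015  0.13829662]
side 235 [[-0.0668, -0.019, 0.0441], [-0.0057, 0.0024, 0.0488], [0.0232, 0.0249, 0.055]] [-29.3  -0.1] [178.5  77.1] 29.4
top 460 [[-0.0646, -0.0238, 0.0418], [0.0002, 0.0008, 0.0471], [0.0651, 0.0235, 0.0549]] [-14.6  -3.4] [165.6  74.6] 12.6
-0.13 133 [0.0589 0.0625 0.0664]
-0.1 255 [0.0591 0.063  0.0661]
-0.07 257 [0.0548 0.0621 0.0675]
-0.04 205 [0.0531 0.0623 0.0673]
-0.01 152 [0.0513 0.0601 0.0649]
0.02 281 [0.0565 0.0629 0.0685]
0.05 229 [0.0565 0.0627 0.0657]
```

View pics/end.png

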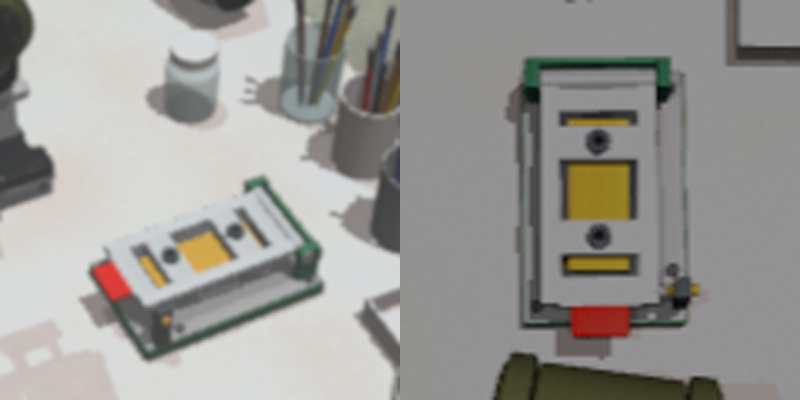

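Both views show the leaf level and held shut (top crop (540-660, 70-305)). The bar under the windows spans jig x -64.6 to 65.1 mm and is centred in y, so it is home.

```bash
python3 -c "
from station import ctrl
print(ctrl.hand_in())"
```

```text
the job is handed in; nothing more can be done
None
```

The brass bar is home on the rails against both side pins and the end stop, the leaf is shut and held by its catch, and the job was handed in at about 39.5 s; the hand-in gave no verdict.

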